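Take the short tin out from between the long ones and put it in its own row

TASK

A short tea tin has been stacked between two long ones on the sloping stand. Lift the top long tin off and set it down flat on the counter for a moment, take the short tin out and lay it flat in the row of the flat board that already holds a short tin, in front of that tin (on the robot's side) and lengthwise in line with it; then put the long tin back on the stand squarely on top of the other long one, ends in line. Keep all tins right side up, leave the bottom tin and the two tins on the board where they are, and do not disturb the other things on the counter.

Things in the scene. Friction and masses are not known exactly. Their poses are not given: they have to be found in the camera images.
- stand: Fixed wooden stand, sloping deck. Level frame: origin on the counter under the deck's middle, x away from the robot at yaw 0, z up. Stand and board lie on opposite sides, either way round, of a strip of counter ahead of the robot that is empty at the start: |y| under 100 mm, x 350 to 620 mm.
- stand_deck (a point): Middle of the deck's top face, 45 mm above the stand's origin. The deck, 90 mm along the slope by 190 mm wide (y), rises 30 degrees towards the stand's +x: its normal is (-0.5, 0, 0.866) in the stand's frame. The stack of three tins stands square on it.
- stand_posts (a point): Point on the deck midway between two posts that stop the tins sliding down. They stand at the deck's low (-x) edge, at y = -46 and +46 mm, rise 95 mm square to the deck, are 12 mm thick, and leave an 80 mm gap between them for a finger. Their faces towards the tins lie 29 mm down the slope from the deck's middle.
- board: Fixed flat board, 340 (x) by 210 (y) by 10 mm; origin on the counter under its middle, x away from the robot at yaw 0. Beads 3 mm high, 6 mm wide, at y = -100, 0, +100 mm part two rows along x, middle lines y = -50 and +50 mm. One row holds a short tin, the other a long one, either way round, at the far end, centred near x = +75 mm. The near half is free.
- bottom_tin: Long steel tin, a closed box 56 mm (x) by 160 mm (y, its length) by 40 mm (z), 0.21 kg (tins vary by a third); origin at the centre of its underside, z towards its top. Lies on the stand's deck, tilted like it, length along the stand's y, its long lower side resting against the posts. Stays where it is.
- middle_tin: Short steel tin, 56 mm (x) by 110 mm (y, its length) by 40 mm (z), about 0.19 kg; origin at the centre of its underside, z towards its top. Lies tilted on the bottom tin.
- top_tin: Long steel tin just like the bottom one (56 by 160 by 40 mm, y along its length, origin at the centre of its underside). Lies tilted on the short tin, on top of the stack.
- row_short_tin: Short steel tin just like the middle one (56 by 110 by 40 mm, y along its length, origin at the centre of its underside), lying flat at the far end of one row of the board. Marks the row for short tins; leave it.
- row_long_tin: Long steel tin (56 by 160 by 40 mm, y along its length, origin at the centre of its underside), lying flat at the far end of the other row of the board; leave it.
- coaster: Black plastic coaster, a disc 100 mm across and 6 mm thick, origin at its underside's centre; loose, leave alone.
- kettle_lid: Stainless kettle lid, 92 mm across and 40 mm high with its black knob, origin at its underside's centre; loose, leave alone.
- sugar_dispenser: Glass sugar dispenser, 76 mm across and about 148 mm high, with a steel cap, press button and spout; origin at its underside's centre; loose, leave alone.
Things that resemble listed ones, but are neither listed nor needed, are in the scene too. Leave any blue or green look-alike of the top_tin alone.

How it is judged:
By the outcome, as a careful person would: the job done as asked, in the order asked, and still so for the second after the job is handed in, with the robot touching nothing.
It also fails if it takes over 72 s, if anything falls off the work surface, if the arm or the gripper's body presses on something with over 40 N, if the wrist force passes 120 N, or if a joint passes its speed limit or range.

ROBOT

A 7-joint arm with a two-finger parallel gripper is mounted at the origin on the work surface. World frame = base frame: x ahead of the robot, y to its left, z up, the work surface at z = 0. Lengths are in m, angles in rad, forces in N, time in s.
With the tool pointing down it reaches from about 0.4 to 0.925 m from the base axis. Payload 4.1 kg.
Tool frame: the origin (TCP) lies midway between the tips of the shut fingers; the grasp point (between the pads) lies 19 mm behind it; y points along the fingers, z is the direction in which the jaws open and shut, and the axes are right-handed (so a half turn about y gives the same grasp; the last joint's range is limited). The gripper opens to 85 mm and grips with 20 to 120 N. Pads are 22 mm wide; open, the fingers measure 114 mm over their backs; the gripper's body (76 mm by 85 mm) begins 54 mm behind the grasp point. The pads swing forward as they close: fully open they stand 13 mm farther back than shut.
Start: joints at [1.11, 0.398, 0.045, 1.537, -0.019, 1.207, -0.051], TCP at [0.23, -0.608, 0.231] pointing down, gripper open.
Joint ranges: [-2.82, 2.82], [-0.49, 2.23], [-1.37, 1.46], [0, 2.46], [-1.36, 4.5], [0.23, 2], [-2.94, 2.94]. Speed limits (rad/s): [2.57, 2.57, 3.14, 3.14, 3.14, 3.14, 3.14].

INTERFACE

Orientations are given as a unit quaternion [w, x, y, z].
In Python, from station import ctrl, capture, order gives the robot as it stands.
- The arm moves only by the shell command python3 -m jog 'ROWS' [FORCE]. ROWS is JSON, a list of rows, each an object with "dp": the shift along the tool's x, y, z as a fraction of full scale, a list of three; "rotation": the turn, a rotation vector about the tool's x, y, z as a fraction of full scale, a list of three; "gripper": the closure, from 0 (fully open) to 1 (shut). In form: [{"dp": [tx, ty, tz], "rotation": [rx, ry, rz], "gripper": gripper}, ...]. A call has 1 to 8 rows; each row shifts and turns the commanded pose from where the row before left it, along the tool's axes as they then stand; what a row does not reach is not made up. Full scale, the value 1, is 4 cm for a shift and 0.1 rad for a turn. A row lasts 1/12 s, in which the tool goes at most 41.7 mm and 7.16 degrees, less where a joint would pass 70% of its speed; a pose out of reach is approached as far as the arm can. A call with a number of a shift or a turn outside -1 to 1 is refused whole. A call with a gripper value outside its range is refused whole. The fingers move at their own pace and stop on an object; FORCE is the grip in N (left out, the last holds). Time passes only in rows, so rows that do not move let the fingers close. It gives the time, the measured TCP pose, the force and the opening at its end, in the units of the state.
- ctrl.state(): the state, without advancing time (a new reading comes with each control period).
- capture(name): name is "side" or "top" or "wrist"; returns a dict with "frame" (420x560x3 uint8, blue, green, red), "camera_matrix" (3x3 intrinsics, pixels), "R" (3x3) and "t" (3): a world point X has camera coordinates R X + t; the wrist camera has in their place "mount" (4x4, takes a point from camera to tool coordinates, whose origin is the TCP and whose axes are the tool frame's). Camera axes: x right, y down, z forward; pixel columns grow to the right and rows downward; lengths in m; the calibration is good to about 2 mm. The wrist camera is an equidistant fisheye: a pixel r from the principal point sees the ray r / f radians off the axis. A picture is of the moment at which its call begins: read the wrist's pose just before it. There is no depth.
- order.finish_job(): hands the job in, once; it reports no verdict.
The state is a dict: "clock": time; "joints": joint angles; "qvel": joint speeds; "joint_torque": joint torques, N m; "tool_pos": TCP position; "ee_rot": TCP orientation; "wrist_force": force on the tool from outside, world axes, zero at the start; "moment": the same for the moment, N m; "gripper_width": opening from 0.0 (shut) to 1.0 (fully open).
Only numpy, scipy, OpenCV 4.12 (cv2) and the standard library are available. Lean on these libraries where they do the work, as an engineer would, in place of code of your own. Each camera call takes 0.05 s, during which the arm holds its last target.

## Working session

There is one attempt and no reset: what is moved stays moved. The work goes in short steps, Python scripts to look and compute and a shell command to move; the robot and the scene stay as the last step left them, time stands still between calls to the robot, and variables do not carry over. Pictures are saved under pics/ and viewed, and the job is handed in when it is done.

```bash
ls; mkdir -p pics; python3 - <<'E'
from station import ctrl,capture
import cv2,json,numpy as np,pickle
print(ctrl.state())
d={}
for n in("side","top","wrist"):
    c=capture(n); d[n]=c
    cv2.imwrite(f"pics/{n}0.png",c["frame"])
    print(n,{k:np.round(v,4).tolist() for k,v in c.items() if k!="frame"})
pickle.dump(d,open("cap0.pkl","wb"))
E
```

```text
pics
{'clock': 0.0, 'joints': array([ 1.11001483,  0.39920289,  0.04501002,  1.5379036 , -0.01870607,
        1.20691764, -0.05069943]), 'qvel': array([ 1.68191201e-04,  2.72614909e-05, -9.14038015e-04,  4.61347905e-04,
        8.98099305e-04, -1.25866705e-03, -1.12585633e-03]), 'joint_torque': array([-1.79271897e-04, -4.75117886e+01,  1.36496298e+00, -2.54212081e+01,
        1.16304512e-02,  9.43220104e-03, -2.84004500e-06]), 'tool_pos': array([ 0.22986455, -0.60729968,  0.23024546]), 'ee_rot': array([ 0.1270878 , -0.12742923,  0.69625067, -0.69487084]), 'wrist_force': array([0.06442818, 0.15715413, 0.18103064]), 'moment': array([ 0.06279977, -0.00925203,  0.13717328]), 'gripper_width': 0.9995369321913827}
side {'camera_matrix': [[418.3429, 0.0, 278.6851], [0.0, 418.3429, 207.1523], [0.0, 0.0, 1.0]], 'R': [[0.9907, -0.1364, -0.0031], [-0.0735, -0.5142, -0.8545], [0.1149, 0.8468, -0.5194]], 't': [-0.544, 0.0611, 1.2567]}
top {'camera_matrix': [[396.1899, 0.0, 274.8113], [0.0, 396.1899, 213.5335], [0.0, 0.0, 1.0]], 'R': [[0.0124, -0.9999, 0.0089], [-0.984, -0.0138, -0.1776], [0.1777, -0.0066, -0.9841]], 't': [-0.1038, 0.5448, 1.0668]}
wrist {'camera_matrix': [[325.1923, 0.0, 277.7125], [0.0, 325.1923, 211.336], [0.0, 0.0, 1.0]], 'mount': [[-0.0012, 0.9652, 0.2615, -0.0657], [0.0003, -0.2615, 0.9652, -0.1414], [1.0, 0.0012, -0.0, -0.0006], [0.0, 0.0, 0.0, 1.0]]}
```

View pics/side0.png

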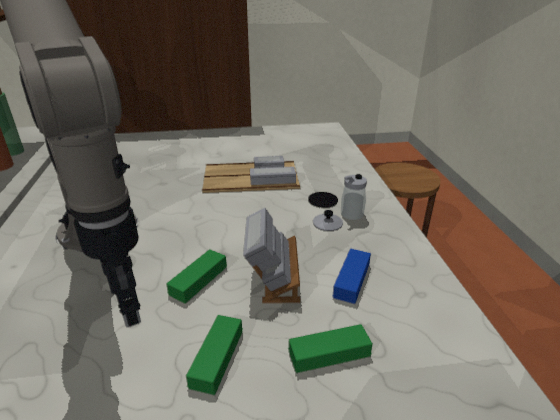

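View pics/top0.png

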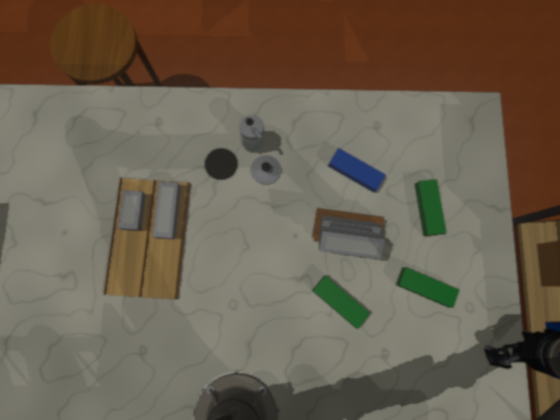

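View pics/wrist0.png

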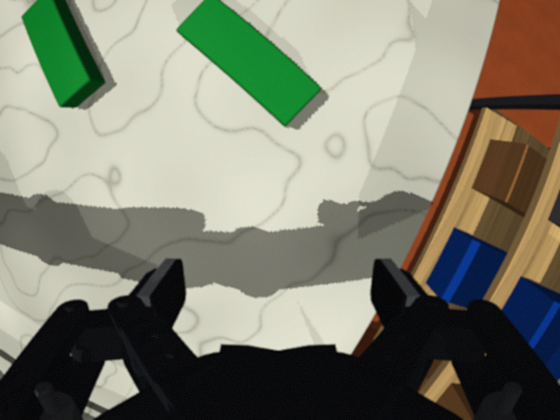

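Side view: the grey stack is on the stand at about (268,250), with the board and its two grey tins at (250,175). Top view: stack at (353,238), board at (148,238), row tins at (131,210) short and (166,208) long. One blue and three green look-alikes are to be left alone. I'll enlarge.

```bash
python3 - <<'E'
import cv2,pickle
d=pickle.load(open("cap0.pkl","rb"))
def crop(n,x0,y0,x1,y1,s,o):
    cv2.imwrite(o,cv2.resize(d[n]["frame"][y0:y1,x0:x1],None,fx=s,fy=s,interpolation=cv2.INTER_CUBIC))
crop("top",300,195,400,270,8,"pics/c_top_stack.png")
crop("side",225,195,325,315,5,"pics/c_side_stack.png")
crop("top",95,165,205,305,4.2,"pics/c_top_board.png")
crop("side",195,145,310,195,6,"pics/c_side_board.png")
E
```

```text
(no output)
```

View pics/c_top_stack.png

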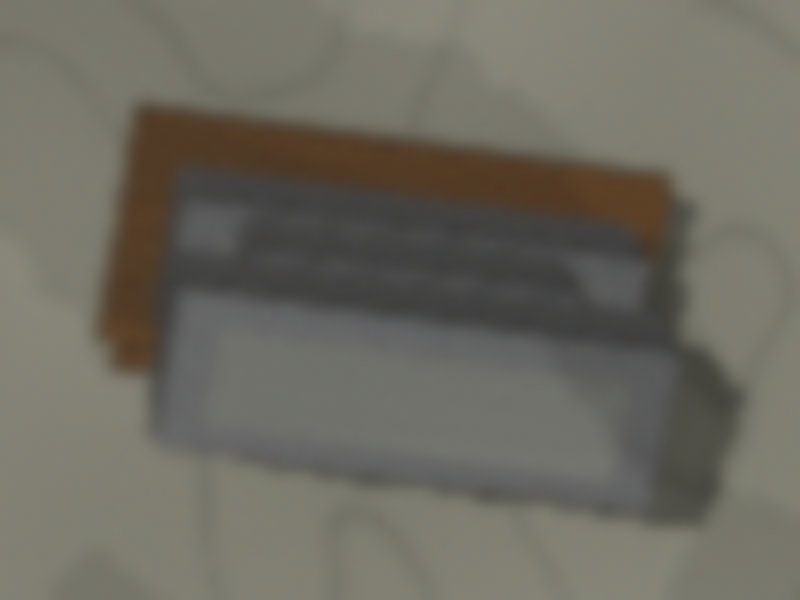

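View pics/c_side_stack.png

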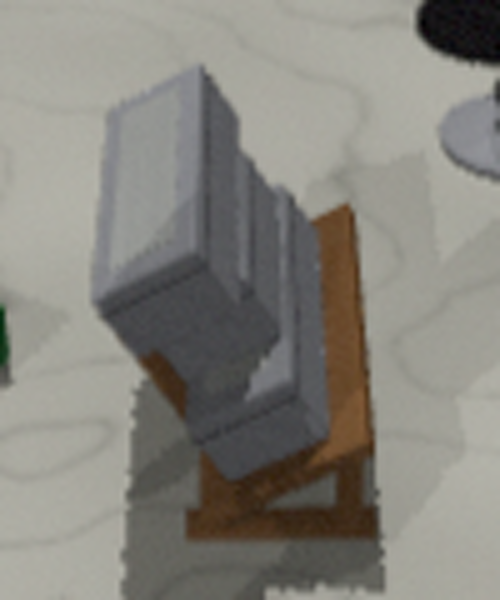

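View pics/c_top_board.png

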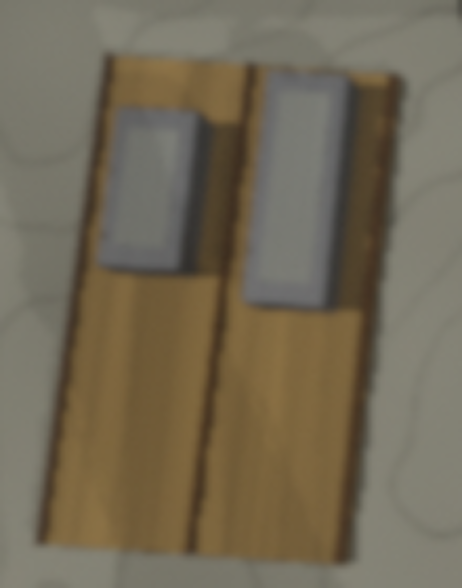

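View pics/c_side_board.png

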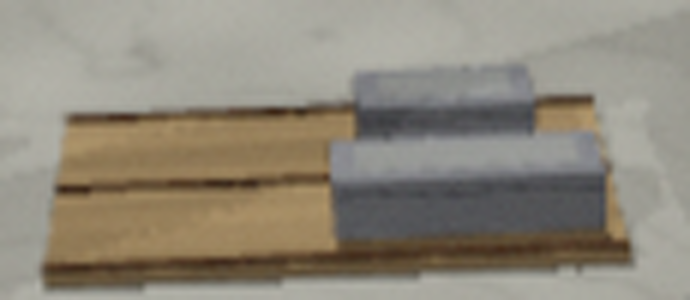

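```bash
cat > h.py <<'E'
import numpy as np,pickle,cv2
from scipy.optimize import least_squares
from scipy.spatial.transform import Rotation as Ro
def proj(c,X):
    X=np.atleast_2d(X)@c["R"].T+c["t"]; p=X@c["camera_matrix"].T
    return p[:,:2]/p[:,2:]
def pose(x,y,z,yaw): 
    T=np.eye(4);T[:3,:3]=Ro.from_euler('z',yaw).as_matrix();T[:3,3]=x,y,z;return T
def ap(T,X): return np.atleast_2d(X)@T[:3,:3].T+T[:3,3]
def uncrop(P,s,ox,oy): return (np.array(P,float)+.5)/s-.5+[ox,oy]
Tdeck=np.eye(4);Tdeck[:3,:3]=Ro.from_euler('y',-30,degrees=True).as_matrix();Tdeck[2,3]=.045
def box(hx,hy,h):return np.array([[sx*hx,sy*hy,z] for z in(0,h) for sx in(1,-1) for sy in(1,-1)])
# idx: 0 (+,+,0) 1(+,-,0) 2(-,+,0) 3(-,-,0) 4(+,+,h) 5(+,-,h) 6(-,+,h) 7(-,-,h)
E
cat > fit0.py <<'E'
from h import *
d=pickle.load(open("cap0.pkl","rb"))
ts=lambda P:uncrop(P,8,300,195); ss=lambda P:uncrop(P,5,225,195)
long=box(.028,.08,.04)
tt_top=ts([(178,290),(680,350),(155,440),(652,510)])  # 4,5,6,7
tt_side=ss([(200,66),(203,255),(108,115),(97,300),(278,340)]); tt_si=[4,5,6,7,1]
# image side: which face corner? see overlay
deck=np.array([[.045,.095,0],[.045,-.095,0],[-.045,.095,0]])
dk_top=ts([(140,103),(672,175),(100,335)]); dk_side=ss([(350,205),(372,448)])
bt_side=ss([(200,440),(293,390),(328,440),(232,480)]);bt_i=[7,5,1,3]
def res(p):
    S=pose(p[0],p[1],0,p[2])@Tdeck
    B=S@pose(-.001,p[3],0,0); T=S@pose(-.001+p[6],p[4],.08,p[5])
    r=[proj(d["top"],ap(T,long[4:]))-tt_top, proj(d["side"],ap(T,long[[5,5,5,5]][:0])) if 0 else np.zeros((0,2)),
       proj(d["side"],ap(T,long[[4,5,6,7,1]]))-tt_side[[0,1,2,3,4]],
       proj(d["top"],ap(S,deck))-dk_top, proj(d["side"],ap(S,deck[:2]))-dk_side, proj(d["side"],ap(B,long[bt_i]))-bt_side]
    return np.vstack(r).ravel()
s=least_squares(res,[.55,-.2,-.1,0,0,0,0],loss='soft_l1')
print(s.x.round(4)); print(res(s.x).reshape(-1,2).round(1).tolist())
# board
bs=lambda P:uncrop(P,4.2,95,165)
bd=bs([(107,57),(400,75),(40,543),(350,562)])
sh=bs([(118,108),(205,112),(98,265),(180,270)]); lo=bs([(268,72),(352,75),(245,303),(330,308)])
s6=lambda P:uncrop(P,6,195,145)
shs=s6([(530,66),(355,73)]);los=s6([(590,132),(605,175),(330,140),(332,180)])
c=np.array([[.17,.103,.013],[.17,-.103,.013],[-.17,.103,.013],[-.17,-.103,.013]])
bds=s6([(595,97),(632,240),(68,117),(45,268)])
sb=box(.055,.028,.04)[4:];lb=box(.08,.028,.04)[4:]
def rb(p):
    B=pose(p[0],p[1],0,p[2]);S=B@pose(p[3],p[4],.01,p[5]);L=B@pose(p[6],p[7],.01,p[8])
    return np.vstack([proj(d["top"],ap(B,c))-bd,proj(d["top"],ap(S,sb))-sh,proj(d["top"],ap(L,lb))-lo,
      proj(d["side"],ap(B,c))-bds,proj(d["side"],ap(S,sb[[0,2]]))-shs,proj(d["side"],ap(L,lb))-los]).ravel()
b=least_squares(rb,[.5,.35,-.1,.075,.05,0,.075,-.05,0],loss='soft_l1')
print(b.x.round(4));print(rb(b.x).reshape(-1,2).round(1).tolist())
pickle.dump((s.x,b.x),open("fit0.pkl","wb"))
# overlay
def draw(im,P,sc,ox,oy,col):
    P=(P-[ox,oy]+.5)*sc-.5
    for a,b_ in[(0,1),(0,2),(1,3),(2,3),(4,5),(4,6),(5,7),(6,7),(0,4),(1,5),(2,6),(3,7)]:
        cv2.line(im,tuple(P[a].round().astype(int).tolist()),tuple(P[b_].round().astype(int).tolist()),col,1)
p=s.x;S=pose(p[0],p[1],0,p[2])@Tdeck
for n,(ox,oy,w,h,sc) in {"top":(300,195,100,75,8),"side":(225,195,100,120,5)}.items():
    im=cv2.resize(d[n]["frame"][oy:oy+h,ox:ox+w],None,fx=sc,fy=sc,interpolation=cv2.INTER_CUBIC)
    draw(im,proj(d[n],ap(S@pose(-.001,p[3],0,0),long)),sc,ox,oy,(0,255,255))
    draw(im,proj(d[n],ap(S@pose(-.001,p[3],.04,0),box(.028,.055,.04))),sc,ox,oy,(0,255,0))
    draw(im,proj(d[n],ap(S@pose(-.001+p[6],p[4],.08,p[5]),long)),sc,ox,oy,(0,0,255))
    draw(im,proj(d[n],ap(S@pose(0,0,-.012,0),box(.045,.095,.012))),sc,ox,oy,(255,0,0))
    cv2.imwrite(f"pics/ov_{n}.png",im)
E
python3 fit0.py
```

```text
[ 0.5133 -0.3038 -0.1196 -0.0053  0.0037  0.017  -0.0014]
[[0.4, -0.5], [1.3, -0.5], [0.2, 0.9], [0.4, -0.5], [0.1, -1.1], [-0.3, -1.3], [-0.5, -1.1], [-0.9, 0.5], [-6.0, -5.8], [0.1, -0.6], [1.6, -0.6], [0.3, -0.0], [0.4, -1.1], [0.2, -1.3], [-2.6, -1.2], [0.2, -1.1], [1.9, 0.6], [-0.0, 2.0]]
[ 0.4814  0.2658 -0.0497  0.069   0.0466 -0.0126  0.0751 -0.0523  0.0128]
[[0.1, -1.4], [0.1, -1.3], [0.1, 0.3], [-0.2, 0.4], [0.7, -0.9], [-0.3, -0.4], [-0.1, 0.0], [0.3, 0.4], [0.4, -0.5], [0.1, -0.3], [0.1, 0.2], [-0.0, 0.1], [-0.4, -0.7], [0.3, 0.5], [-0.6, -0.5], [-0.5, 0.2], [-0.5, -0.7], [-0.5, -0.9], [0.4, -0.9], [0.0, -1.1], [-0.8, -0.2], [-0.5, 0.2]]
```

View pics/ov_top.png

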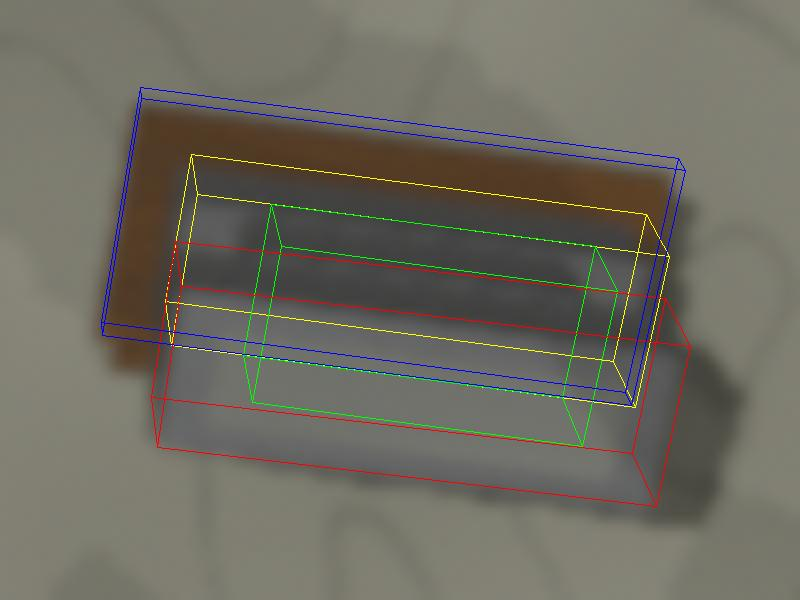

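View pics/ov_side.png

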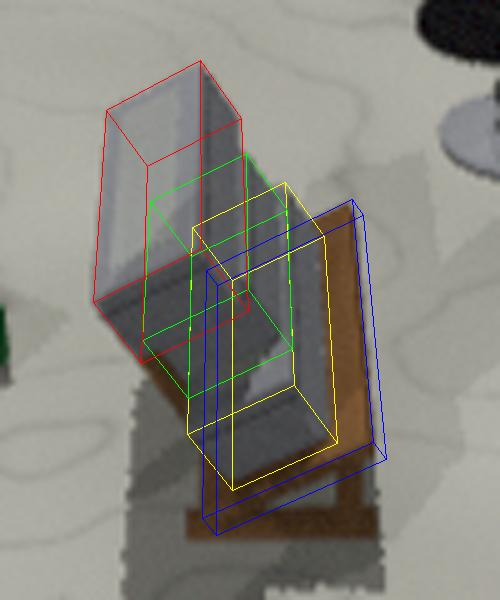

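```bash
cat > plan.py <<'E'
from h import *
from station import ctrl
def cur():
    s=ctrl.state();T=np.eye(4);q=s["ee_rot"];T[:3,:3]=Ro.from_quat([q[1],q[2],q[3],q[0]]).as_matrix();T[:3,3]=s["tool_pos"];return T,s
def tgt(p,ydir,zdir):
    T=np.eye(4);y=np.array(ydir,float);y/=np.linalg.norm(y);z=np.array(zdir,float);z-=y*(z@y);z/=np.linalg.norm(z)
    T[:3,:3]=np.c_[np.cross(y,z),y,z];T[:3,3]=p;return T
def rows(T0,T1,N=None):
    """equal rows N: print dp, rot per row (fractions)"""
    D=np.linalg.inv(T0)@T1; rv=Ro.from_matrix(D[:3,:3]).as_rotvec(); tr=np.linalg.norm(D[:3,3])
    if N is None: N=max(1,int(np.ceil(max(np.abs(rv).max()/.095,tr/.034))))
    r=rv/N; Rr=Ro.from_rotvec(r).as_matrix()
    A=sum(np.linalg.matrix_power(Rr,k) for k in range(N))
    dp=np.linalg.solve(A,D[:3,3])
    print(f"N={N} dp={np.round(dp/.04,3).tolist()} rot={np.round(r/.1,3).tolist()} | tot mm {np.round(D[:3,3]*1e3,1).tolist()} deg {np.round(np.degrees(rv),1).tolist()}")
    return N
E
python3 - <<'E'
from plan import *
T,s=cur(); print(T.round(3))
E
python3 - <<'E'
import re
s=open('fit0.py').read()
s=s.replace("(108,115),(97,300),(278,340)])","(108,115),(97,300),(248,303)])")
s=s.replace("S@pose(-.001,p[3],.04,0),box","S@pose(-.001,p[7],.04,0),box")
s=s.replace("bt_side=ss([(200,440)","bt_top=ts([(178,168),(645,222),(182,200)]);md_top=ts([(240,208),(583,262)])\nbt_side=ss([(200,440)")
s=s.replace("proj(d[\"side\"],ap(B,long[bt_i]))-bt_side]","proj(d[\"side\"],ap(B,long[bt_i]))-bt_side,(proj(d['top'],ap(B,long[[0,1,4]]))-bt_top)*[1,0],(proj(d['top'],ap(S@pose(-.001,p[7],.04,0),box(.028,.055,.04)[[0,1]]))-md_top)*[1,0]]")
s=s.replace("[.55,-.2,-.1,0,0,0,0]","[.55,-.2,-.1,0,0,0,0,0]")
open('fit0.py','w').write(s)
E
python3 fit0.py
```

```text
[[-0.935 -0.001  0.354  0.23 ]
 [-0.354  0.001 -0.935 -0.607]
 [ 0.    -1.    -0.002  0.23 ]
 [ 0.     0.     0.     1.   ]]
[ 0.513  -0.3038 -0.1198 -0.003   0.0045  0.0191 -0.0012  0.002 ]
[[0.1, -0.4], [0.9, -0.6], [-0.1, 1.0], [0.2, -0.5], [-0.1, -1.3], [-0.3, -1.6], [-0.6, -1.2], [-0.9, 0.2], [0.0, 1.3], [0.1, -0.5], [1.6, -0.5], [0.2, 0.1], [0.3, -1.1], [0.1, -1.2], [-2.7, -1.9], [-0.0, -1.7], [1.7, -0.1], [-0.2, 1.4], [0.7, -0.0], [-0.7, -0.0], [1.1, -0.0], [1.2, -0.0], [-1.2, -0.0]]
[ 0.4814  0.2658 -0.0497  0.069   0.0466 -0.0126  0.0751 -0.0523  0.0128]
[[0.1, -1.4], [0.1, -1.3], [0.1, 0.3], [-0.2, 0.4], [0.7, -0.9], [-0.3, -0.4], [-0.1, 0.0], [0.3, 0.4], [0.4, -0.5], [0.1, -0.3], [0.1, 0.2], [-0.0, 0.1], [-0.4, -0.7], [0.3, 0.5], [-0.6, -0.5], [-0.5, 0.2], [-0.5, -0.7], [-0.5, -0.9], [0.4, -0.9], [0.0, -1.1], [-0.8, -0.2], [-0.5, 0.2]]
```

View pics/ov_side.png

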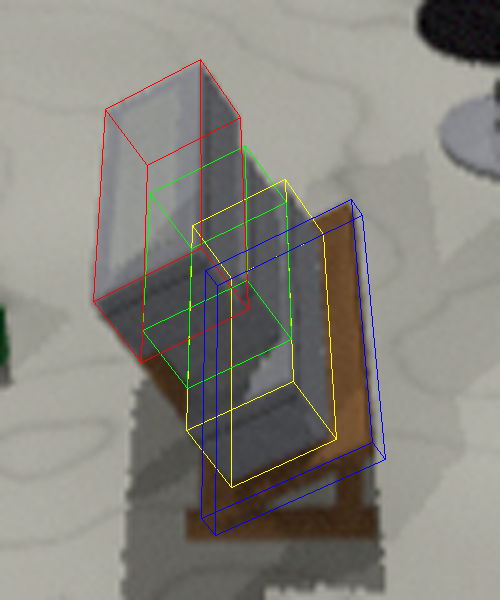

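View pics/ov_top.png

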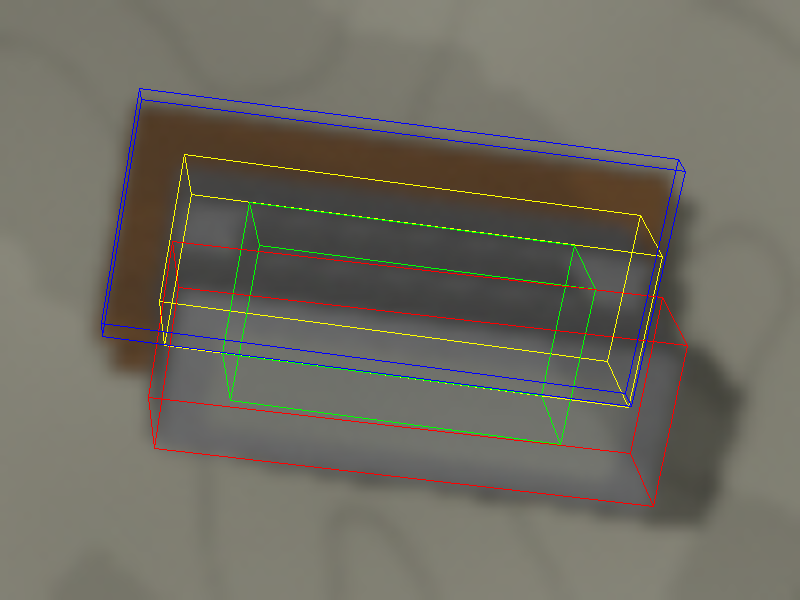

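```bash
cat > st.py <<'E'
from plan import *
p,b=pickle.load(open("fit0.pkl","rb"))
S=pose(p[0],p[1],0,p[2])@Tdeck
def stT(s,y,n,dyaw=0,S=S):
    M=S@pose(s,y,n,dyaw); return tgt(M[:3,3],-M[:3,2],M[:3,0])
E
python3 - <<'E'
from st import *
T,s=cur(); print(p)
G=stT(-.002,p[4],.12+.10); print(G.round(3)); rows(T,G)
E
```

```text
[ 0.51296967 -0.30376909 -0.11981263 -0.00295631  0.00450985  0.01912577
 -0.0012197   0.00202207]
[[-0.12   0.496  0.86   0.403]
 [-0.993 -0.06  -0.104 -0.286]
 [-0.    -0.866  0.5    0.235]
 [ 0.     0.     0.     1.   ]]
N=12 dp=[-0.779, -0.012, -0.176] rot=[0.393, -0.886, 0.237] | tot mm [-275.3, -3.7, -239.6] deg [27.0, -60.9, 16.3]
```

```bash
python3 -m jog '[{"dp":[-0.78,-0.01,-0.18],"rotation":[0.39,-0.89,0.24],"gripper":0},{"dp":[-0.78,-0.01,-0.18],"rotation":[0.39,-0.89,0.24],"gripper":0},{"dp":[-0.78,-0.01,-0.18],"rotation":[0.39,-0.89,0.24],"gripper":0},{"dp":[-0.78,-0.01,-0.18],"rotation":[0.39,-0.89,0.24],"gripper":0},{"dp":[-0.78,-0.01,-0.18],"rotation":[0.39,-0.89,0.24],"gripper":0},{"dp":[-0.78,-0.01,-0.18],"rotation":[0.39,-0.89,0.24],"gripper":0}]'
python3 -m jog '[{"dp":[-0.78,-0.01,-0.18],"rotation":[0.39,-0.89,0.24],"gripper":0},{"dp":[-0.78,-0.01,-0.18],"rotation":[0.39,-0.89,0.24],"gripper":0},{"dp":[-0.78,-0.01,-0.18],"rotation":[0.39,-0.89,0.24],"gripper":0},{"dp":[-0.78,-0.01,-0.18],"rotation":[0.39,-0.89,0.24],"gripper":0},{"dp":[-0.78,-0.01,-0.18],"rotation":[0.39,-0.89,0.24],"gripper":0},{"dp":[-0.78,-0.01,-0.18],"rotation":[0.39,-0.89,0.24],"gripper":0},{"dp":[0,0,0],"rotation":[0,0,0],"gripper":0},{"dp":[0,0,0],"rotation":[0,0,0],"gripper":0}]'
python3 - <<'E'
from st import *
from station import capture
T,s=cur(); G=stT(-.002,p[4],.12+.10); rows(T,G,1); print(s["joints"].round(2))
c=capture("wrist");c["T"]=T;pickle.dump(c,open("w1.pkl","wb"));cv2.imwrite("pics/w1.png",c["frame"])
E
```

```text
clock: 0.65
tool_pos: [0.3617, -0.4683, 0.2371]
ee_rot: [-0.371, 0.242, -0.558, 0.702]
wrist_force: [-0.0, -0.1, 0.1]
gripper_width: 0.999
clock: 1.32
tool_pos: [0.4002, -0.2831, 0.2335]
ee_rot: [-0.577, 0.333, -0.374, 0.645]
wrist_force: [0.1, -0.6, 0.5]
gripper_width: 1.002
N=1 dp=[0.065, 0.01, 0.071] rot=[0.021, 0.041, -0.053] | tot mm [2.6, 0.4, 2.8] deg [0.1, 0.2, -0.3]
[ 1.02 -0.1  -0.27  2.22 -0.55  0.66  1.01]
```

View pics/w1.png

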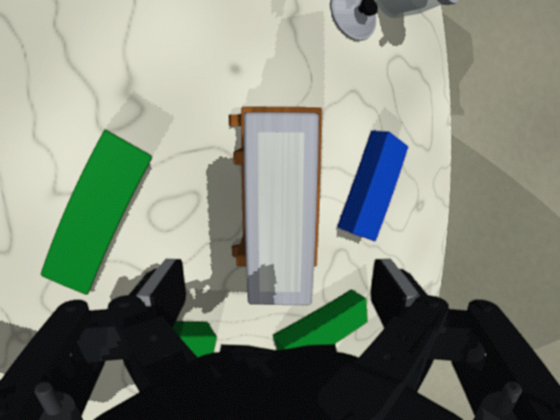

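```bash
cat >> h.py <<'E'
def wproj(c,X):
    M=np.linalg.inv(c["T"]@c["mount"]); X=ap(M,X); th=np.arctan2(np.hypot(X[:,0],X[:,1]),X[:,2]); ph=np.arctan2(X[:,1],X[:,0])
    K=c["camera_matrix"]; return np.c_[K[0,2]+K[0,0]*th*np.cos(ph),K[1,2]+K[1,1]*th*np.sin(ph)]
def crop(f,x0,y0,x1,y1,s,o): cv2.imwrite(o,cv2.resize(f[y0:y1,x0:x1],None,fx=s,fy=s,interpolation=cv2.INTER_CUBIC))
E
python3 - <<'E'
from st import *
c=pickle.load(open("w1.pkl","rb"))
crop(c["frame"],215,95,345,215,5,"pics/w1a.png");crop(c["frame"],215,200,345,320,5,"pics/w1b.png")
E
```

```text
(no output)
```

View pics/w1a.png

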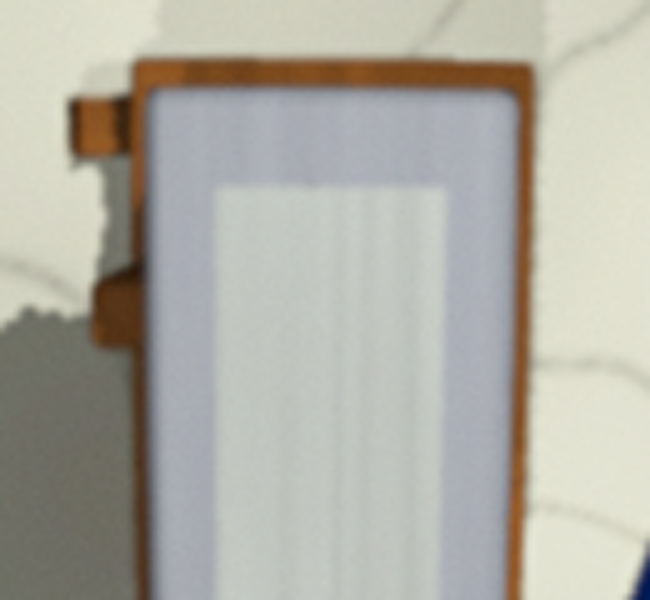

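View pics/w1b.png

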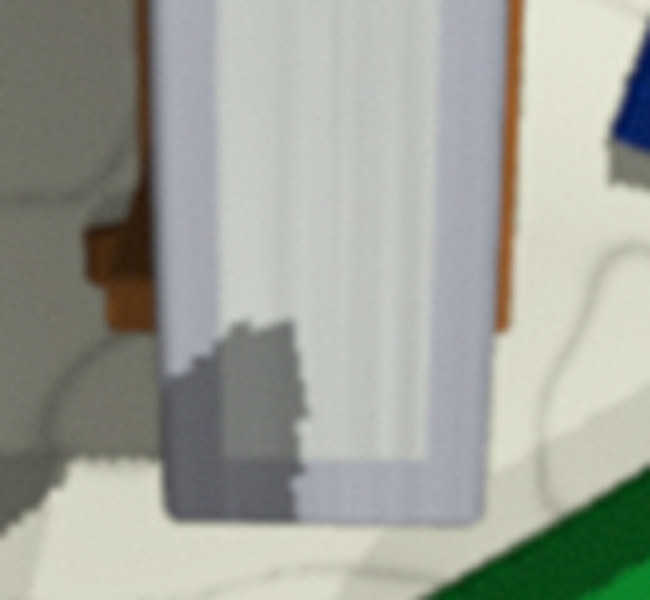

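```bash
cat > fit1.py <<'E'
from st import *
c=pickle.load(open("w1.pkl","rb"))
ua=lambda P:uncrop(P,5,215,95);ub=lambda P:uncrop(P,5,215,200)
tin=np.vstack([ua([(146,86),(521,86)]),ub([(168,523),(487,523)])])
tl=np.array([[-.028,.08,.04],[.028,.08,.04],[-.028,-.08,.04],[.028,-.08,.04]])
dk=np.vstack([ua([(135,62),(533,65)]),ub([(508,330)])]);dl=np.array([[-.045,.095,0],[.045,.095,0],[.045,-.095,0]])
po=np.vstack([ua([(94,284),(94,347)]),ub([(87,228),(87,284)])]);pl=np.array([[-.041,.052,.095],[-.041,.04,.095],[-.041,-.04,.095],[-.041,-.052,.095]])
def res(q):
    S=pose(q[0],q[1],0,q[2])@Tdeck
    return np.vstack([wproj(c,ap(S@pose(q[3],q[4],.08,q[5]),tl))-tin,wproj(c,ap(S,dl))-dk,wproj(c,ap(S,pl))-po]).ravel()
s=least_squares(res,[*p[:3],-.001,0,0],loss='soft_l1')
print(s.x.round(4));print(res(s.x).reshape(-1,2).round(1).tolist())
pickle.dump(s.x,open("fit1.pkl","wb"))
E
python3 fit1.py
```

```text
[ 0.5097 -0.3016 -0.1354 -0.0008  0.0025  0.0151]
[[-0.6, -1.0], [0.6, -0.6], [-0.7, 1.8], [0.8, 2.0], [-0.1, -1.6], [2.1, -0.4], [-0.2, 2.5], [-0.6, -2.4], [-0.6, -0.5], [2.2, 9.0], [2.6, 10.1]]
```

```bash
cat > ov1.py <<'E'
from st import *
import sys
c=pickle.load(open("w1.pkl","rb"));q=pickle.load(open("fit1.pkl","rb"))
im=cv2.resize(c["frame"][90:320,200:360],None,fx=3.4,fy=2.6*1.3077,interpolation=cv2.INTER_CUBIC)[:780]
f=3.4
im=cv2.resize(c["frame"][90:266+54,180:380],None,fx=2.6,fy=2.6,interpolation=cv2.INTER_CUBIC);f=2.6
S=pose(q[0],q[1],0,q[2])@Tdeck
def dr(T,b,col):
    P=(wproj(c,ap(T,b))-[180,90]+.5)*f-.5
    for a,e in[(0,1),(0,2),(1,3),(2,3),(4,5),(4,6),(5,7),(6,7),(0,4),(1,5),(2,6),(3,7)]:
        cv2.line(im,tuple(P[a].round().astype(int).tolist()),tuple(P[e].round().astype(int).tolist()),col,1)
dr(S@pose(q[3],q[4],.08,q[5]),box(.028,.08,.04),(0,0,255))
dr(S@pose(0,0,-.012,0),box(.045,.095,.012),(255,0,0))
for y in(-.046,.046): dr(S@pose(-.035,y,0,0),box(.006,.006,.095),(0,255,0))
cv2.imwrite("pics/ov1.png",im)
E
python3 ov1.py
```

```text
(no output)
```

View pics/ov1.png

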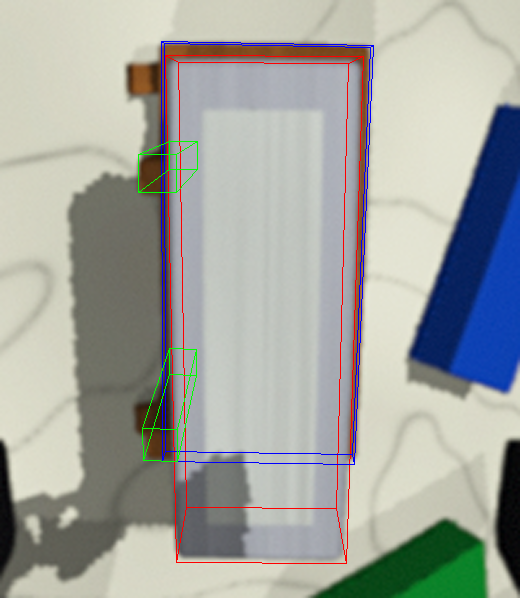

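```bash
sed -i 's/,ub(\[(87,228),(87,284)\])\]/,ub([(108,282),(108,331)])]/' fit1.py; python3 fit1.py; python3 - <<'E'
from st import *
q=pickle.load(open("fit1.pkl","rb"));S=pose(q[0],q[1],0,q[2])@Tdeck
T,s=cur(); 
for n in(.12+.03,.12-.028):
    G=stT(q[3],q[4],n,q[5],S); rows(T,G); T=G
E
```

```text
[ 0.5108 -0.302  -0.1211 -0.0017  0.0035  0.0028]
[[-0.6, -0.9], [0.6, -0.5], [-0.6, 1.2], [0.7, 1.4], [-0.3, -0.9], [1.9, -0.8], [1.4, 1.9], [-0.1, -0.7], [0.1, 1.1], [-0.2, -0.7], [0.3, 1.8]]
N=3 dp=[0.005, 0.58, -0.003] rot=[0.002, 0.006, -0.014] | tot mm [0.7, 69.6, -0.3] deg [0.0, 0.1, -0.2]
N=2 dp=[0.0, 0.725, -0.0] rot=[0.0, -0.0, 0.0] | tot mm [0.0, 58.0, -0.0] deg [0.0, -0.0, 0.0]
```

```bash
python3 -m jog '[{"dp":[0.01,0.6,0],"rotation":[0,0.01,-0.02],"gripper":0},{"dp":[0.01,0.6,0],"rotation":[0,0.01,-0.02],"gripper":0},{"dp":[0,0.6,0],"rotation":[0,0,0],"gripper":0},{"dp":[0,0.6,0],"rotation":[0,0,0],"gripper":0},{"dp":[0,0,0],"rotation":[0,0,0],"gripper":0},{"dp":[0,0,0],"rotation":[0,0,0],"gripper":0}]'
python3 - <<'E'
from st import *
from station import capture
q=pickle.load(open("fit1.pkl","rb"));S=pose(q[0],q[1],0,q[2])@Tdeck
T,s=cur(); rows(T,stT(q[3],q[4],.084,q[5],S)); print(s["joints"].round(2),s["wrist_force"])
c=capture("wrist");cv2.imwrite("pics/w2.png",c["frame"])
E
```

```text
clock: 1.87
tool_pos: [0.4491, -0.2914, 0.1504]
ee_rot: [-0.575, 0.332, -0.375, 0.647]
wrist_force: [1.5, -0.9, -0.1]
gripper_width: 0.999
N=2 dp=[-0.004, 0.482, -0.003] rot=[0.009, -0.007, -0.014] | tot mm [-0.3, 38.5, -0.2] deg [0.1, -0.1, -0.2]
[ 0.97  0.1  -0.32  2.24 -0.6   0.41  1.04] [ 1.51490106 -0.92953181 -0.07386753]
```

View pics/w2.png

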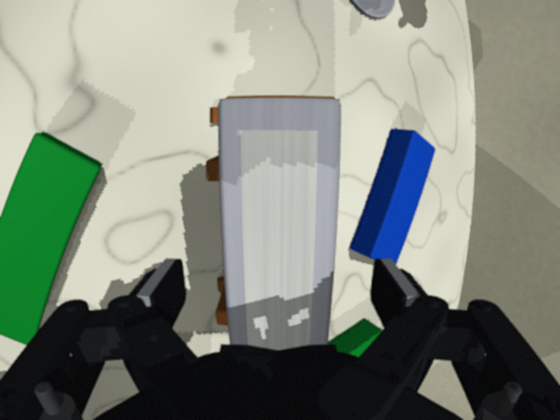

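```bash
python3 -m jog '[{"dp":[0,0.48,0],"rotation":[0.01,-0.01,-0.01],"gripper":0},{"dp":[0,0.48,0],"rotation":[0,0,0],"gripper":0},{"dp":[0,0,0],"rotation":[0,0,0],"gripper":0},{"dp":[0,0,0],"rotation":[0,0,0],"gripper":0}]' 
python3 - <<'E'
from st import *
q=pickle.load(open("fit1.pkl","rb"));S=pose(q[0],q[1],0,q[2])@Tdeck
T,s=cur(); rows(T,stT(q[3],q[4],.084,q[5],S)); print(s["joints"].round(3),s["wrist_force"])
E
```

```text
clock: 2.25
tool_pos: [0.4678, -0.2938, 0.1187]
ee_rot: [-0.575, 0.332, -0.373, 0.648]
wrist_force: [-0.8, -0.2, -0.8]
gripper_width: 1.003
N=1 dp=[-0.016, 0.04, -0.021] rot=[-0.011, 0.005, 0.003] | tot mm [-0.6, 1.6, -0.8] deg [-0.1, 0.0, 0.0]
[ 0.952  0.186 -0.346  2.244 -0.627  0.313  1.068] [-0.79940195 -0.22603681 -0.84456189]
```

Close the gripper.

```bash
python3 -m jog '[{"dp":[0,0,0],"rotation":[0,0,0],"gripper":1},{"dp":[0,0,0],"rotation":[0,0,0],"gripper":1},{"dp":[0,0,0],"rotation":[0,0,0],"gripper":1},{"dp":[0,0,0],"rotation":[0,0,0],"gripper":1},{"dp":[0,0,0],"rotation":[0,0,0],"gripper":1},{"dp":[0,0,0],"rotation":[0,0,0],"gripper":1}]' 60
python3 - <<'E'
from st import *
from station import capture
T,s=cur();c=capture("wrist");cv2.imwrite("pics/w3.png",c["frame"]); print(s["wrist_force"],s["gripper_width"])
c=capture("side");crop(c["frame"],215,185,335,325,4,"pics/s3.png")
E
```

```text
clock: 2.75
tool_pos: [0.4677, -0.294, 0.1194]
ee_rot: [-0.575, 0.332, -0.372, 0.648]
wrist_force: [-4.0, 1.1, 6.4]
gripper_width: 0.644
[-3.96721584  1.1436426   6.3609707 ] 0.6435932486249637
```

View pics/w3.png

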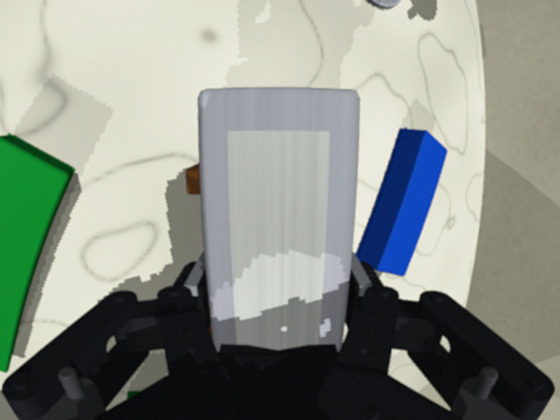

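View pics/s3.png

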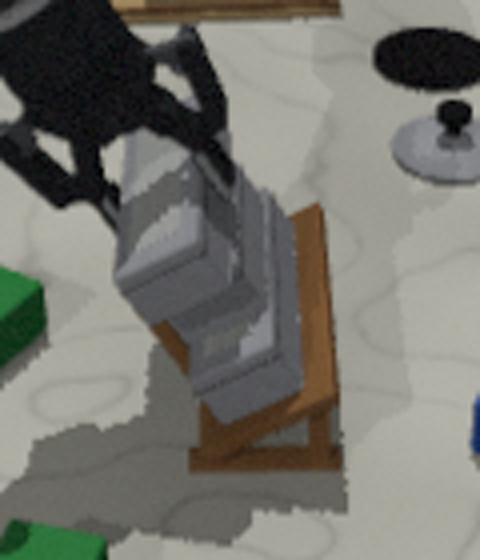

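```bash
python3 -m jog '[{"dp":[0,-0.2,0],"rotation":[0,0,0],"gripper":1},{"dp":[0,-0.4,0],"rotation":[0,0,0],"gripper":1},{"dp":[0,-0.5,0],"rotation":[0,0,0],"gripper":1},{"dp":[0,-0.6,0],"rotation":[0,0,0],"gripper":1},{"dp":[0,-0.6,0],"rotation":[0,0,0],"gripper":1},{"dp":[0,0,0],"rotation":[0,0,0],"gripper":1},{"dp":[0,0,0],"rotation":[0,0,0],"gripper":1}]'
python3 - <<'E'
from st import *
from station import capture
T,s=cur(); print(s["wrist_force"],s["gripper_width"],s["joints"].round(2))
c=capture("side");crop(c["frame"],215,165,335,325,3.7,"pics/s4.png")
c=capture("top");crop(c["frame"],220,180,420,330,4,"pics/t4.png")
E
```

```text
clock: 3.43
tool_pos: [0.4217, -0.2882, 0.1989]
ee_rot: [-0.575, 0.333, -0.372, 0.649]
wrist_force: [0.3, 0.7, -2.5]
gripper_width: 0.644
[ 0.32405959  0.65235491 -2.50768399] 0.6439374556353102 [ 0.99 -0.02 -0.29  2.24 -0.57  0.54  1.02]
```

View pics/s4.png

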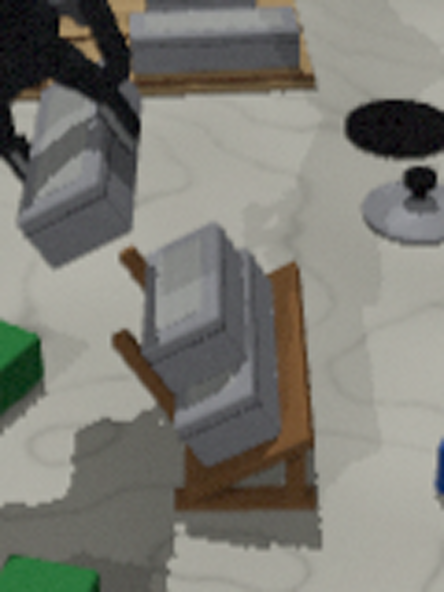

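View pics/t4.png

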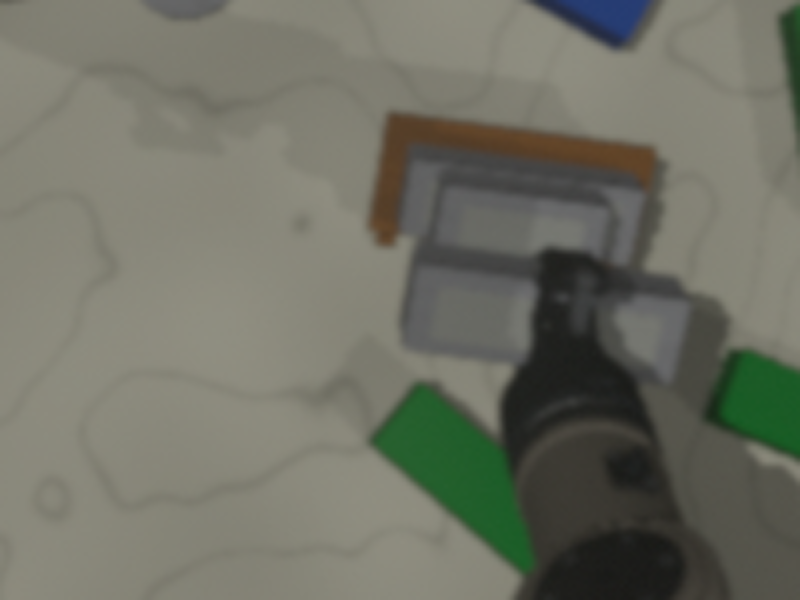

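```bash
python3 - <<'E'
from st import *
q=pickle.load(open("fit1.pkl","rb"));S=pose(q[0],q[1],0,q[2])@Tdeck
Tc=tgt([0.4677,-0.294,0.1194],[1,0,0],[0,0,1]); Tc[:3,:3]=Ro.from_quat([0.332,-0.372,0.648,-0.575]).as_matrix()
Tin=S@pose(q[3],q[4],.08,q[5])
g=np.linalg.inv(Tc)@Tin; print(g.round(4))
# assume jaws square & centred
off=g[:3,3].copy(); off[2]=0
np.save("g1.npy",off)
T,s=cur()
# tin flat target -> TCP = tinpos - R*off
for z in(.10,.004,):
    G=tgt([0,0,0],[0,0,-1],[1,0,0]); G[:3,3]=np.array([.50,0,z])-G[:3,:3]@off
    print(G[:3,3].round(4)); rows(T,G); T=G
E
```

```text
[[ 1.3e-03 -1.0e+00  5.0e-04 -8.0e-04]
 [ 2.7e-03 -5.0e-04 -1.0e+00  6.3e-03]
 [ 1.0e+00  1.3e-03  2.7e-03 -1.1e-03]
 [ 0.0e+00  0.0e+00  0.0e+00  1.0e+00]]
[ 0.5    -0.0008  0.1063]
N=10 dp=[-0.73, 0.258, 0.081] rot=[-0.522, -0.114, 0.032] | tot mm [-293.5, 100.3, -6.6] deg [-29.9, -6.5, 1.8]
[ 0.5    -0.0008  0.0103]
N=3 dp=[0.0, 0.8, 0.0] rot=[0.0, 0.0, 0.0] | tot mm [0.0, 96.0, 0.0] deg [0.0, 0.0, 0.0]
```

```bash
python3 - <<'E'
from st import *
off=np.load("g1.npy");T,s=cur()
G=tgt([0,0,0],[0,0,-1],[1,0,0]); G[:3,3]=np.array([.50,0,.19])-G[:3,:3]@off; rows(T,G,12)
E
```

```text
N=12 dp=[-0.606, 0.033, 0.122] rot=[-0.435, -0.095, 0.026] | tot mm [-293.4, 22.3, 38.3] deg [-29.9, -6.5, 1.8]
```

```bash
python3 -m jog '[{"dp":[-0.6,0.03,0.12],"rotation":[-0.435,-0.095,0.026],"gripper":1},{"dp":[-0.6,0.03,0.12],"rotation":[-0.435,-0.095,0.026],"gripper":1},{"dp":[-0.6,0.03,0.12],"rotation":[-0.435,-0.095,0.026],"gripper":1},{"dp":[-0.6,0.03,0.12],"rotation":[-0.435,-0.095,0.026],"gripper":1},{"dp":[-0.6,0.03,0.12],"rotation":[-0.435,-0.095,0.026],"gripper":1},{"dp":[-0.6,0.03,0.12],"rotation":[-0.435,-0.095,0.026],"gripper":1}]'
python3 -m jog '[{"dp":[-0.6,0.03,0.12],"rotation":[-0.435,-0.095,0.026],"gripper":1},{"dp":[-0.6,0.03,0.12],"rotation":[-0.435,-0.095,0.026],"gripper":1},{"dp":[-0.6,0.03,0.12],"rotation":[-0.435,-0.095,0.026],"gripper":1},{"dp":[-0.6,0.03,0.12],"rotation":[-0.435,-0.095,0.026],"gripper":1},{"dp":[-0.6,0.03,0.12],"rotation":[-0.435,-0.095,0.026],"gripper":1},{"dp":[-0.6,0.03,0.12],"rotation":[-0.435,-0.095,0.026],"gripper":1},{"dp":[0,0,0],"rotation":[0,0,0],"gripper":1},{"dp":[0,0,0],"rotation":[0,0,0],"gripper":1}]'
python3 - <<'E'
from st import *
from station import capture
off=np.load("g1.npy");T,s=cur()
for z in (.015,.000):
  G=tgt([0,0,0],[0,0,-1],[1,0,0]); G[:3,3]=np.array([.50,0,z])-G[:3,:3]@off; rows(T,G);T=G
c=capture("wrist");cv2.imwrite("pics/w5.png",c["frame"]);c=capture("side");crop(c["frame"],60,100,360,325,2.6,"pics/s5.png")
E
```

```text
clock: 4.03
tool_pos: [0.4644, -0.1451, 0.2005]
ee_rot: [-0.542, 0.421, -0.441, 0.578]
wrist_force: [-0.1, -0.0, -3.2]
gripper_width: 0.648
clock: 4.7
tool_pos: [0.4992, -0.0017, 0.1965]
ee_rot: [0.501, -0.501, 0.5, -0.498]
wrist_force: [-0.2, -1.0, -2.0]
gripper_width: 0.647
N=6 dp=[-0.003, 0.73, 0.004] rot=[0.001, 0.006, -0.003] | tot mm [-0.6, 175.2, 0.9] deg [0.1, 0.2, -0.1]
N=1 dp=[0.0, 0.375, 0.0] rot=[0.0, 0.0, 0.0] | tot mm [0.0, 15.0, 0.0] deg [0.0, 0.0, 0.0]
```

View pics/s5.png

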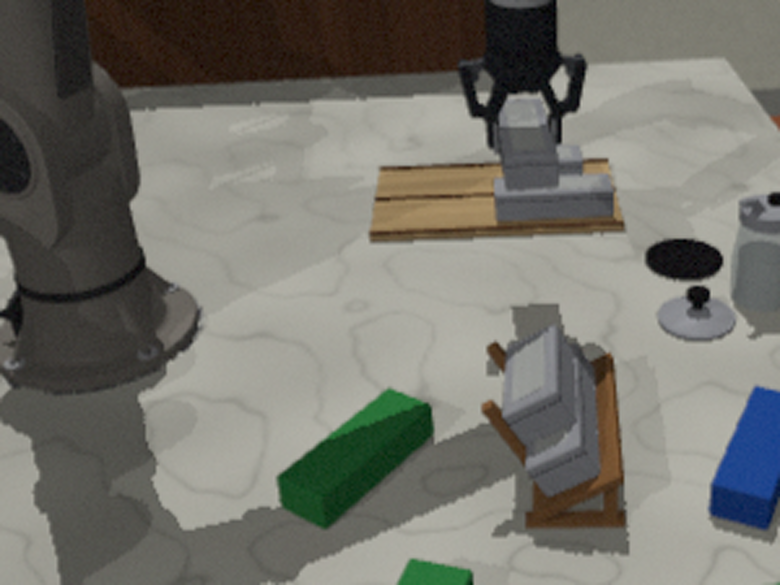

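View pics/w5.png

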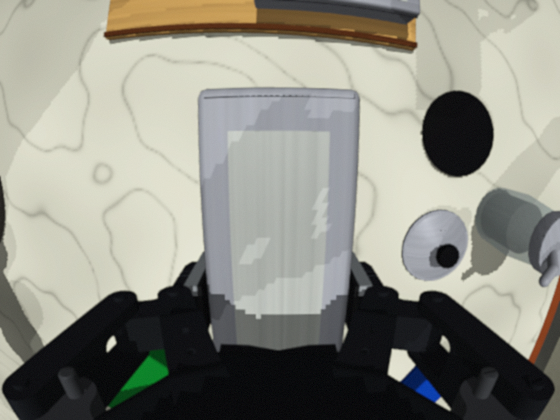

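```bash
python3 -m jog '[{"dp":[0,0.73,0],"rotation":[0,0.01,0],"gripper":1},{"dp":[0,0.73,0],"rotation":[0,0.01,0],"gripper":1},{"dp":[0,0.73,0],"rotation":[0,0.01,0],"gripper":1},{"dp":[0,0.73,0],"rotation":[0,0.01,0],"gripper":1},{"dp":[0,0.73,0],"rotation":[0,0,0],"gripper":1},{"dp":[0,0.73,0],"rotation":[0,0,0],"gripper":1},{"dp":[0,0,0],"rotation":[0,0,0],"gripper":1},{"dp":[0,0,0],"rotation":[0,0,0],"gripper":1}]'
python3 - <<'E'
from st import *
off=np.load("g1.npy");T,s=cur()
for z in (.003,.000):
  G=tgt([0,0,0],[0,0,-1],[1,0,0]); G[:3,3]=np.array([.50,0,z])-G[:3,:3]@off; rows(T,G)
print(s["wrist_force"])
E
```

```text
clock: 5.47
tool_pos: [0.4975, -0.0055, 0.0218]
ee_rot: [0.497, -0.499, 0.502, -0.501]
wrist_force: [0.1, 0.4, -1.0]
gripper_width: 0.65
N=1 dp=[-0.118, 0.312, 0.063] rot=[0.026, -0.063, 0.014] | tot mm [-4.7, 12.5, 2.5] deg [0.1, -0.4, 0.1]
N=1 dp=[-0.118, 0.387, 0.064] rot=[0.026, -0.063, 0.014] | tot mm [-4.7, 15.5, 2.5] deg [0.1, -0.4, 0.1]
[ 0.05873276  0.38058548 -1.04152104]
```

```bash
python3 -m jog '[{"dp":[0,0.15,0],"rotation":[0.02,0,0.01],"gripper":1},{"dp":[0,0.1,0],"rotation":[0,0,0],"gripper":1},{"dp":[0,0.05,0],"rotation":[0,0,0],"gripper":1},{"dp":[0,0,0],"rotation":[0,0,0],"gripper":1}]'
python3 -m jog '[{"dp":[0,0.05,0],"rotation":[0,0,0],"gripper":1},{"dp":[0,0,0],"rotation":[0,0,0],"gripper":1}]'
```

```text
clock: 5.8
tool_pos: [0.4997, -0.0045, 0.0114]
ee_rot: [-0.5, 0.498, -0.5, 0.502]
wrist_force: [-0.7, -0.4, -1.7]
gripper_width: 0.649
clock: 5.97
tool_pos: [0.4995, -0.0044, 0.009]
ee_rot: [-0.5, 0.498, -0.5, 0.502]
wrist_force: [-0.5, -0.7, -2.1]
gripper_width: 0.644
```

```bash
python3 -m jog '[{"dp":[0,0.04,0],"rotation":[0,0,0],"gripper":1},{"dp":[0,0,0],"rotation":[0,0,0],"gripper":1}]'
python3 -m jog '[{"dp":[0,0.04,0],"rotation":[0,0,0],"gripper":1},{"dp":[0,0,0],"rotation":[0,0,0],"gripper":1}]'
```

```text
clock: 6.13
tool_pos: [0.4993, -0.0043, 0.0071]
ee_rot: [-0.5, 0.498, -0.5, 0.502]
wrist_force: [-0.1, 0.2, -1.3]
gripper_width: 0.645
clock: 6.3
tool_pos: [0.4994, -0.0043, 0.0065]
ee_rot: [-0.499, 0.498, -0.5, 0.502]
wrist_force: [-1.9, -0.3, 8.6]
gripper_width: 0.647
```

```bash
python3 - <<'E'
from station import capture
from st import *
c=capture("side");crop(c["frame"],170,120,320,240,5,"pics/s6.png")
E
```

```text
(no output)
```

View pics/s6.png

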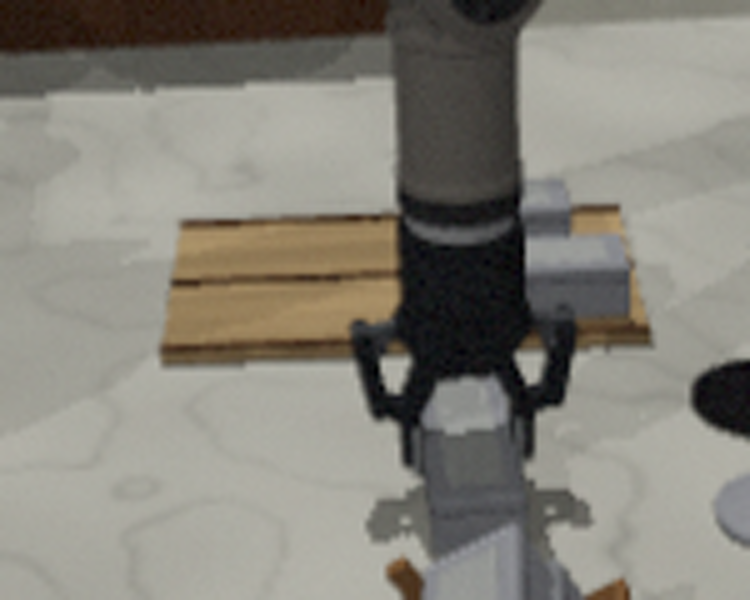

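```bash
python3 -m jog '[{"dp":[0,0,0],"rotation":[0,0,0],"gripper":0},{"dp":[0,0,0],"rotation":[0,0,0],"gripper":0},{"dp":[0,0,0],"rotation":[0,0,0],"gripper":0},{"dp":[0,0,0],"rotation":[0,0,0],"gripper":0},{"dp":[0,0,0],"rotation":[0,0,0],"gripper":0}]'
python3 -m jog '[{"dp":[0,-0.4,0],"rotation":[0,0,0],"gripper":0},{"dp":[0,-0.7,0],"rotation":[0,0,0],"gripper":0},{"dp":[0,-0.8,0],"rotation":[0,0,0],"gripper":0},{"dp":[0,-0.8,0],"rotation":[0,0,0],"gripper":0},{"dp":[0,-0.8,0],"rotation":[0,0,0],"gripper":0},{"dp":[0,-0.8,0],"rotation":[0,0,0],"gripper":0},{"dp":[0,0,0],"rotation":[0,0,0],"gripper":0}]'
python3 - <<'E'
from st import *
q=pickle.load(open("fit1.pkl","rb"));S=pose(q[0],q[1],0,q[2])@Tdeck
T,s=cur(); G=stT(q[3],p[7],.08+.13,0,S); print(G[:3,3]);rows(T,G,12)
E
```

```text
clock: 6.77
tool_pos: [0.4993, -0.0043, 0.0055]
ee_rot: [-0.5, 0.498, -0.5, 0.502]
wrist_force: [0.1, 0.0, -0.8]
gripper_width: 1.003
clock: 7.35
tool_pos: [0.5031, -0.0037, 0.1836]
ee_rot: [-0.502, 0.495, -0.497, 0.505]
wrist_force: [0.8, -0.4, 0.2]
gripper_width: 0.998
[ 0.40526952 -0.28710705  0.22599583]
N=12 dp=[0.603, -0.125, -0.145] rot=[0.423, 0.095, -0.025] | tot mm [283.9, -43.5, -95.8] deg [29.1, 6.5, -1.7]
```

```bash
python3 -m jog '[{"dp":[0.6,-0.125,-0.145],"rotation":[0.42,0.095,-0.025],"gripper":0},{"dp":[0.6,-0.125,-0.145],"rotation":[0.42,0.095,-0.025],"gripper":0},{"dp":[0.6,-0.125,-0.145],"rotation":[0.42,0.095,-0.025],"gripper":0},{"dp":[0.6,-0.125,-0.145],"rotation":[0.42,0.095,-0.025],"gripper":0},{"dp":[0.6,-0.125,-0.145],"rotation":[0.42,0.095,-0.025],"gripper":0},{"dp":[0.6,-0.125,-0.145],"rotation":[0.42,0.095,-0.025],"gripper":0}]'
python3 -m jog '[{"dp":[0.6,-0.125,-0.145],"rotation":[0.42,0.095,-0.025],"gripper":0},{"dp":[0.6,-0.125,-0.145],"rotation":[0.42,0.095,-0.025],"gripper":0},{"dp":[0.6,-0.125,-0.145],"rotation":[0.42,0.095,-0.025],"gripper":0},{"dp":[0.6,-0.125,-0.145],"rotation":[0.42,0.095,-0.025],"gripper":0},{"dp":[0.6,-0.125,-0.145],"rotation":[0.42,0.095,-0.025],"gripper":0},{"dp":[0.6,-0.125,-0.145],"rotation":[0.42,0.095,-0.025],"gripper":0},{"dp":[0,0,0],"rotation":[0,0,0],"gripper":0},{"dp":[0,0,0],"rotation":[0,0,0],"gripper":0}]'
python3 - <<'E'
from st import *
from station import capture
T,s=cur();print(s["joints"].round(2),T[:3,3])
c=capture("wrist");c["T"]=T;pickle.dump(c,open("w7.pkl","wb"))
crop(c["frame"],180,75,380,325,3,"pics/w7.png")
E
```

```text
clock: 7.85
tool_pos: [0.4562, -0.1481, 0.2042]
ee_rot: [-0.54, 0.42, -0.443, 0.579]
wrist_force: [-0.0, -0.2, -0.4]
gripper_width: 1.005
clock: 8.52
tool_pos: [0.3999, -0.2874, 0.2199]
ee_rot: [-0.57, 0.335, -0.381, 0.646]
wrist_force: [-0.7, -0.2, -0.2]
gripper_width: 0.997
[ 1.02 -0.08 -0.28  2.23 -0.53  0.63  0.99] [ 0.39993367 -0.28744872  0.21992037]
```

View pics/w7.png

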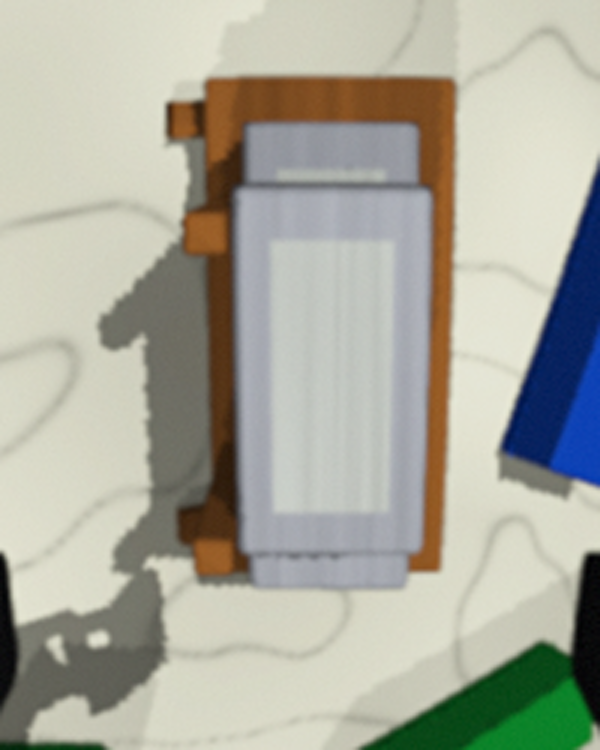

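```bash
cat > fit7.py <<'E'
from st import *
c=pickle.load(open("w7.pkl","rb"));u=lambda P:uncrop(P,3,180,75)
L=np.array([[-.028,.08,.04],[.028,.08,.04],[-.028,-.08,.04],[.028,-.08,.04]])
M=L.copy();M[:,1]*=.055/.08
m=u([(233,186),(433,186),(239,553),(422,553)]);bt=u([(244,123),(419,123),(250,588),(406,588)])
dk=u([(206,78),(455,82),(440,572)]);dl=np.array([[-.045,.095,0],[.045,.095,0],[.045,-.095,0]])
po=u([(184,211),(184,252),(196,576)]);pl=np.array([[-.041,.052,.095],[-.041,.04,.095],[-.041,-.052,.095]])
def res(q):
    S=pose(q[0],q[1],0,q[2])@Tdeck@pose(0,0,q[9],0)
    return np.vstack([wproj(c,ap(S@pose(q[3],q[4],0,q[5]),L))-bt,wproj(c,ap(S@pose(q[6],q[7],.04,q[8]),M))-m,wproj(c,ap(S,dl))-dk,wproj(c,ap(S,pl))-po]).ravel()
s=least_squares(res,[*p[:3],0,0,0,0,0,0,0],loss='soft_l1')
print("stand",s.x[:3].round(4),"bot",s.x[3:6].round(4),"mid",s.x[6:9].round(4),"dn",s.x[9].round(4));print(res(s.x).reshape(-1,2).round(1).tolist())
pickle.dump(s.x,open("fit7.pkl","wb"))
E
python3 fit7.py
python3 - <<'E'
from st import *
q=pickle.load(open("fit7.pkl","rb"));S=pose(q[0],q[1],0,q[2])@Tdeck@pose(0,0,q[9],0)
T,s=cur(); 
for n in(.08+.02,.08-.034):
    G=stT(q[6],q[7],n,q[8],S);rows(T,G);T=G
E
```

```text
stand [ 0.5098 -0.3022 -0.1248] bot [-0.0007 -0.0027  0.0016] mid [-0.0009  0.0033  0.0031] dn -0.0051
[[-0.2, -0.1], [0.1, 0.2], [-0.2, -0.1], [0.3, 0.0], [-0.1, -0.1], [0.0, 0.2], [0.0, -0.1], [0.0, -0.1], [-0.0, -0.0], [0.6, -0.7], [0.1, 0.2], [-0.0, 0.1], [0.2, 1.3], [-0.7, -1.0]]
N=4 dp=[-0.006, 0.699, 0.049] rot=[0.042, -0.003, -0.005] | tot mm [-0.9, 111.7, 8.6] deg [1.0, -0.1, -0.1]
N=2 dp=[-0.0, 0.675, -0.0] rot=[-0.0, -0.0, 0.0] | tot mm [-0.0, 54.0, -0.0] deg [-0.0, -0.0, 0.0]
```

```bash
cat >> st.py <<'E'
def stTt(s,y,n,dyaw,S,tilt,gp=.024):
    """tool with tilt about tool z, pivoting at point gp behind TCP (grasp point at tin y)"""
    G=stT(s,y,n,dyaw,S); R=np.eye(4);R[:3,:3]=Ro.from_rotvec([0,0,tilt]).as_matrix()
    A=np.eye(4);A[1,3]=-gp; return G@A@R@np.linalg.inv(A)
E
python3 - <<'E'
from st import *
q=pickle.load(open("fit7.pkl","rb"));S=pose(q[0],q[1],0,q[2])@Tdeck
T,s=cur(); 
G=stTt(q[6],q[7],.10,q[8],S,.2);rows(T,G)
E
```

```text
N=4 dp=[0.014, 0.665, 0.049] rot=[0.042, -0.007, 0.495] | tot mm [-5.6, 106.1, 8.5] deg [1.0, -0.2, 11.4]
```

```bash
python3 -m jog '[{"dp":[0.01,0.66,0.05],"rotation":[0.04,-0.01,0.5],"gripper":0},{"dp":[0.01,0.66,0.05],"rotation":[0.04,-0.01,0.5],"gripper":0},{"dp":[0.01,0.66,0.05],"rotation":[0.04,-0.01,0.5],"gripper":0},{"dp":[0.01,0.66,0.05],"rotation":[0.04,-0.01,0.5],"gripper":0},{"dp":[0,0,0],"rotation":[0,0,0],"gripper":0},{"dp":[0,0,0],"rotation":[0,0,0],"gripper":0}]'
python3 - <<'E'
from st import *
from station import capture
q=pickle.load(open("fit7.pkl","rb"));S=pose(q[0],q[1],0,q[2])@Tdeck
T,s=cur(); print(s["joints"].round(3))
for n in(.10,.045): rows(T,stTt(q[6],q[7],n,q[8],S,.2))
c=capture("wrist");cv2.imwrite("pics/w8.png",c["frame"])
E
```

```text
clock: 9.07
tool_pos: [0.4609, -0.2855, 0.1315]
ee_rot: [0.637, -0.293, 0.406, -0.586]
wrist_force: [-0.3, 0.9, -0.1]
gripper_width: 0.998
[ 1.021  0.228 -0.292  2.163 -0.774  0.593  1.3  ]
N=1 dp=[0.057, -0.018, -0.009] rot=[0.025, 0.025, -0.055] | tot mm [2.3, -0.7, -0.4] deg [0.1, 0.1, -0.3]
N=2 dp=[0.168, 0.664, -0.003] rot=[0.013, 0.012, -0.028] | tot mm [13.5, 53.1, -0.2] deg [0.1, 0.1, -0.3]
```

View pics/w8.png

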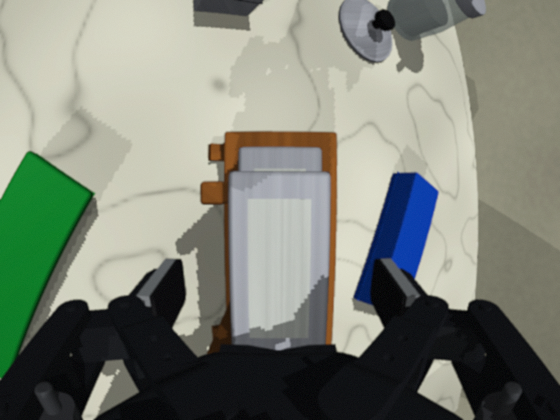

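```bash
python3 -m jog '[{"dp":[0.08,0.34,0],"rotation":[0.01,0.01,-0.03],"gripper":0},{"dp":[0.08,0.34,0],"rotation":[0.01,0.01,-0.02],"gripper":0},{"dp":[0.08,0.34,0],"rotation":[0,0,0],"gripper":0},{"dp":[0.08,0.34,0],"rotation":[0,0,0],"gripper":0},{"dp":[0,0,0],"rotation":[0,0,0],"gripper":0},{"dp":[0,0,0],"rotation":[0,0,0],"gripper":0}]'
python3 - <<'E'
from st import *
from station import capture
q=pickle.load(open("fit7.pkl","rb"));S=pose(q[0],q[1],0,q[2])@Tdeck
T,s=cur(); print(s["joints"].round(3))
for n in(.045,): rows(T,stTt(q[6],q[7],n,q[8],S,.2))
c=capture("wrist");cv2.imwrite("pics/w9.png",c["frame"])
c=capture("side");crop(c["frame"],215,185,335,325,4,"pics/s9.png")
E
```

```text
clock: 9.62
tool_pos: [0.4882, -0.2923, 0.0862]
ee_rot: [0.635, -0.293, 0.403, -0.59]
wrist_force: [0.3, 0.1, 0.2]
gripper_width: 1.001
[ 1.007  0.342 -0.325  2.15  -0.831  0.475  1.364]
N=1 dp=[-0.014, 0.042, -0.049] rot=[-0.03, 0.023, 0.042] | tot mm [-0.6, 1.7, -2.0] deg [-0.2, 0.1, 0.2]
```

View pics/w9.png

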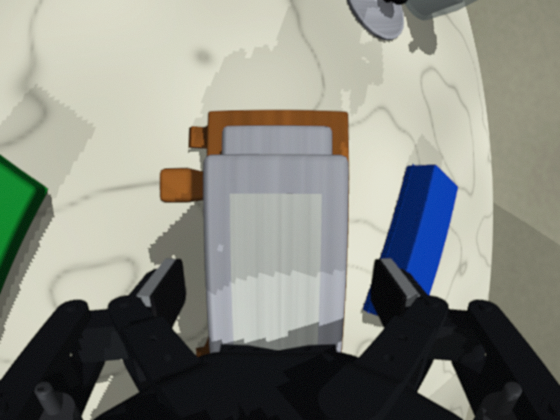

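View pics/s9.png

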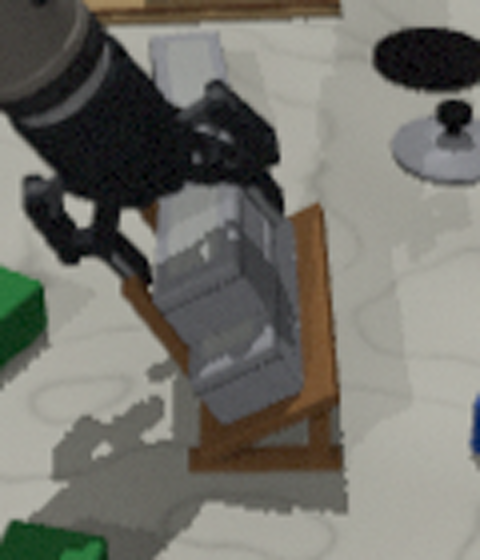

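```bash
python3 -m jog '[{"dp":[0,0.02,-0.02],"rotation":[0,0,0],"gripper":1},{"dp":[0,0,0],"rotation":[0,0,0],"gripper":1},{"dp":[0,0,0],"rotation":[0,0,0],"gripper":1},{"dp":[0,0,0],"rotation":[0,0,0],"gripper":1},{"dp":[0,0,0],"rotation":[0,0,0],"gripper":1},{"dp":[0,0,0],"rotation":[0,0,0],"gripper":1}]' 60
python3 - <<'E'
from st import *
from station import capture
q=pickle.load(open("fit7.pkl","rb"));S=pose(q[0],q[1],0,q[2])@Tdeck
T,s=cur(); print(s["joints"].round(3)); g=np.linalg.inv(T)@S@pose(q[6],q[7],.04,q[8]); print(g.round(4)); np.save("g2.npy",g); np.save("T2close.npy",T)
Gn=stT(0,0,0,0,S); n=T[:3,:3].T@S[:3,2]; print("normal in tool",n.round(3))
E
```

```text
clock: 10.22
tool_pos: [0.4881, -0.293, 0.085]
ee_rot: [0.635, -0.293, 0.403, -0.59]
wrist_force: [-3.0, 1.0, 8.1]
gripper_width: 0.648
[ 1.009  0.345 -0.326  2.15  -0.835  0.473  1.369]
[[ 6.000e-04 -9.809e-01 -1.947e-01  4.200e-03]
 [ 3.800e-03  1.947e-01 -9.809e-01  5.200e-03]
 [ 1.000e+00 -1.000e-04  3.800e-03 -1.300e-03]
 [ 0.000e+00  0.000e+00  0.000e+00  1.000e+00]]
normal in tool [-0.195 -0.981  0.004]
```

Lift along the deck normal.

```bash
python3 -m jog '[{"dp":[-0.04,-0.2,0],"rotation":[0,0,0],"gripper":1},{"dp":[-0.08,-0.4,0],"rotation":[0,0,0],"gripper":1},{"dp":[-0.12,-0.6,0],"rotation":[0,0,0],"gripper":1},{"dp":[-0.13,-0.65,0],"rotation":[0,0,0],"gripper":1},{"dp":[-0.13,-0.65,0],"rotation":[0,0,0],"gripper":1},{"dp":[-0.13,-0.65,0],"rotation":[0,0,0],"gripper":1},{"dp":[0,0,0],"rotation":[0,0,0],"gripper":1},{"dp":[0,0,0],"rotation":[0,0,0],"gripper":1}]'
python3 - <<'E'
from st import *
from station import capture
T,s=cur();print(T[:3,3],s["joints"].round(2))
c=capture("side");crop(c["frame"],200,145,340,325,3.3,"pics/s10.png")
c=capture("wrist");cv2.imwrite("pics/w10.png",c["frame"])
off=np.load("g2.npy");off[2,3]=0
B=pose(b[0],b[1],0,b[2]); print("rowshort",B@pose(b[3],b[4],.01,b[5])@[0,0,0,1], "rowlong",B@pose(b[6],b[7],.01,b[8])@[0,0,0,1])
E
```

```text
clock: 10.88
tool_pos: [0.4231, -0.2849, 0.1956]
ee_rot: [0.634, -0.293, 0.403, -0.591]
wrist_force: [-0.1, 0.0, -2.0]
gripper_width: 0.646
[ 0.42311796 -0.28492938  0.19557405] [ 1.05  0.08 -0.25  2.16 -0.71  0.75  1.24]
rowshort [0.5526803  0.30899444 0.01       1.        ] rowlong [0.55389337 0.20986094 0.01       1.        ]
```

View pics/s10.png

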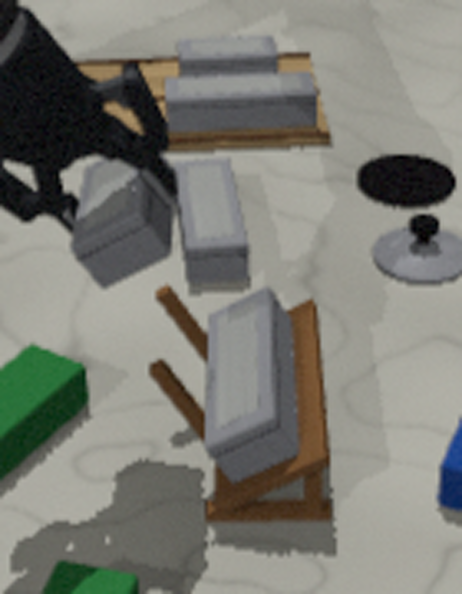

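View pics/w10.png

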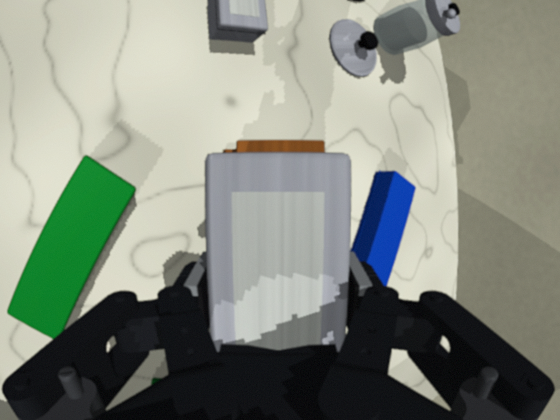

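```bash
cat > pl2.py <<'E'
from st import *
g=np.load("g2.npy"); t=.197
G2=np.eye(4);G2[:3,:3]=np.c_[[0,0,1],[-np.cos(t),np.sin(t),0],[-np.sin(t),-np.cos(t),0]];G2[:3,3]=[g[0,3],g[1,3],0]
B=pose(b[0],b[1],0,b[2])
def place(x,y,z,dyaw=0): # tin x = board -y ; tin y = board +x
    return B@pose(x,y,z,dyaw-np.pi/2)@np.linalg.inv(G2)
def path(T0,T1,N,hy=.055):
    D=np.linalg.inv(T0)@T1; rv=Ro.from_matrix(D[:3,:3]).as_rotvec()/N;Rr=Ro.from_rotvec(rv).as_matrix()
    A=sum(np.linalg.matrix_power(Rr,k) for k in range(N));dp=np.linalg.solve(A,D[:3,3]);T=T0.copy()
    E=np.eye(4);E[:3,:3]=Rr;E[:3,3]=dp
    for k in range(N):
        T=T@E; C=ap(T@G2,box(.028,hy,.04)); print(k,T[:3,3].round(3),"minz",C[:,2].min().round(3))
E
python3 - <<'E'
from pl2 import *
T,s=cur();G=place(-.06,.048,.17);print(G.round(3));N=rows(T,G,20);path(T,G,20)
E
```

```text
[[-0.979  0.195 -0.05   0.427]
 [ 0.049 -0.01  -0.999  0.317]
 [-0.196 -0.981  0.     0.176]
 [ 0.     0.     0.     1.   ]]
N=20 dp=[-0.563, 0.002, -0.607] rot=[-0.064, 0.758, -0.196] | tot mm [-588.6, 97.3, -68.4] deg [-7.3, 86.9, -22.4]
0 [ 0.403 -0.259  0.185] minz 0.166
1 [ 0.384 -0.232  0.178] minz 0.158
2 [ 0.368 -0.205  0.171] minz 0.151
3 [ 0.353 -0.176  0.166] minz 0.145
4 [ 0.34  -0.145  0.161] minz 0.14
5 [ 0.33  -0.114  0.157] minz 0.136
6 [ 0.321 -0.082  0.154] minz 0.134
7 [ 0.315 -0.05   0.152] minz 0.132
8 [ 0.312 -0.017  0.151] minz 0.131
9 [0.31  0.016 0.15 ] minz 0.131
10 [0.311 0.049 0.15 ] minz 0.132
11 [0.315 0.082 0.151] minz 0.134
12 [0.321 0.115 0.153] minz 0.137
13 [0.329 0.147 0.155] minz 0.14
14 [0.34  0.178 0.157] minz 0.144
15 [0.353 0.208 0.16 ] minz 0.148
16 [0.369 0.237 0.164] minz 0.153
17 [0.386 0.265 0.168] minz 0.158
18 [0.406 0.292 0.172] minz 0.164
19 [0.427 0.317 0.176] minz 0.17
```

```bash
cat >> pl2.py <<'E'
from scipy.spatial.transform import Slerp
def mid(T,G,f,pos):
    M=np.eye(4);M[:3,:3]=Slerp([0,1],Ro.from_matrix([T[:3,:3],G[:3,:3]]))(f).as_matrix();M[:3,3]=pos;return M
E
python3 - <<'E'
from pl2 import *
T,s=cur();G=place(-.06,.048,.17)
W=mid(T,G,.5,[.50,.0,.21]); np.save("W.npy",W); rows(T,W,12);path(T,W,12);rows(W,G,12);path(W,G,12)
E
```

```text
N=12 dp=[-0.613, 0.076, -0.115] rot=[-0.053, 0.632, -0.163] | tot mm [-283.9, 63.3, 44.5] deg [-3.7, 43.4, -11.2]
0 [ 0.421 -0.259  0.193] minz 0.173
1 [ 0.421 -0.233  0.193] minz 0.173
2 [ 0.422 -0.208  0.193] minz 0.172
3 [ 0.425 -0.183  0.193] minz 0.173
4 [ 0.429 -0.159  0.194] minz 0.174
5 [ 0.435 -0.134  0.196] minz 0.175
6 [ 0.442 -0.11   0.197] minz 0.177
7 [ 0.451 -0.087  0.199] minz 0.179
8 [ 0.461 -0.064  0.202] minz 0.181
9 [ 0.473 -0.042  0.204] minz 0.184
10 [ 0.486 -0.02   0.207] minz 0.188
11 [ 0.5  -0.    0.21] minz 0.191
N=12 dp=[-0.081, -0.0, -0.692] rot=[-0.053, 0.632, -0.163] | tot mm [-146.4, 1.1, -292.0] deg [-3.7, 43.4, -11.2]
0 [0.486 0.023 0.204] minz 0.186
1 [0.473 0.047 0.198] minz 0.181
2 [0.461 0.072 0.193] minz 0.177
3 [0.451 0.098 0.189] minz 0.173
4 [0.442 0.124 0.185] minz 0.171
5 [0.435 0.151 0.182] minz 0.169
6 [0.43  0.178 0.18 ] minz 0.167
7 [0.426 0.205 0.178] minz 0.167
8 [0.423 0.233 0.177] minz 0.167
9 [0.423 0.261 0.176] minz 0.167
10 [0.424 0.289 0.176] minz 0.168
11 [0.427 0.317 0.176] minz 0.17
```

```bash
python3 -m jog '[{"dp":[-0.61,0.08,-0.115],"rotation":[-0.05,0.63,-0.16],"gripper":1},{"dp":[-0.61,0.08,-0.115],"rotation":[-0.05,0.63,-0.16],"gripper":1},{"dp":[-0.61,0.08,-0.115],"rotation":[-0.05,0.63,-0.16],"gripper":1},{"dp":[-0.61,0.08,-0.115],"rotation":[-0.05,0.63,-0.16],"gripper":1},{"dp":[-0.61,0.08,-0.115],"rotation":[-0.05,0.63,-0.16],"gripper":1},{"dp":[-0.61,0.08,-0.115],"rotation":[-0.05,0.63,-0.16],"gripper":1}]'
python3 -m jog '[{"dp":[-0.61,0.08,-0.115],"rotation":[-0.05,0.63,-0.16],"gripper":1},{"dp":[-0.61,0.08,-0.115],"rotation":[-0.05,0.63,-0.16],"gripper":1},{"dp":[-0.61,0.08,-0.115],"rotation":[-0.05,0.63,-0.16],"gripper":1},{"dp":[-0.61,0.08,-0.115],"rotation":[-0.05,0.63,-0.16],"gripper":1},{"dp":[-0.61,0.08,-0.115],"rotation":[-0.05,0.63,-0.16],"gripper":1},{"dp":[-0.61,0.08,-0.115],"rotation":[-0.05,0.63,-0.16],"gripper":1},{"dp":[0,0,0],"rotation":[0,0,0],"gripper":1}]'
python3 - <<'E'
from pl2 import *
T,s=cur();G=place(-.06,.048,.17);rows(T,G,12);path(T,G,12);print(s["joints"].round(2))
E
```

```text
clock: 11.48
tool_pos: [0.4346, -0.1331, 0.1937]
ee_rot: [-0.513, 0.205, -0.513, 0.657]
wrist_force: [0.1, 0.6, -2.0]
gripper_width: 0.643
clock: 12.07
tool_pos: [0.4952, -0.0075, 0.2082]
ee_rot: [-0.391, 0.121, -0.591, 0.695]
wrist_force: [0.5, -0.1, -1.7]
gripper_width: 0.651
N=12 dp=[-0.114, -0.001, -0.703] rot=[-0.052, 0.668, -0.178] | tot mm [-167.7, 3.8, -287.4] deg [-3.6, 45.9, -12.2]
0 [0.48  0.016 0.202] minz 0.183
1 [0.467 0.041 0.196] minz 0.178
2 [0.455 0.066 0.192] minz 0.174
3 [0.445 0.092 0.187] minz 0.171
4 [0.437 0.119 0.184] minz 0.168
5 [0.43  0.147 0.181] minz 0.167
6 [0.425 0.175 0.179] minz 0.166
7 [0.422 0.203 0.177] minz 0.165
8 [0.42  0.232 0.176] minz 0.166
9 [0.421 0.26  0.175] minz 0.167
10 [0.423 0.288 0.175] minz 0.168
11 [0.427 0.317 0.176] minz 0.17
[ 1.   -0.1  -1.02  2.21 -0.14  0.58 -0.74]
```

```bash
python3 -m jog '[{"dp":[-0.11,0,-0.7],"rotation":[-0.05,0.67,-0.18],"gripper":1},{"dp":[-0.11,0,-0.7],"rotation":[-0.05,0.67,-0.18],"gripper":1},{"dp":[-0.11,0,-0.7],"rotation":[-0.05,0.67,-0.18],"gripper":1},{"dp":[-0.11,0,-0.7],"rotation":[-0.05,0.67,-0.18],"gripper":1}]'
python3 - <<'E'
from pl2 import *
T,s=cur();G=place(-.06,.048,.17);rows(T,G,8);path(T,G,8);print(s["joints"].round(2))
E
```

```text
clock: 12.4
tool_pos: [0.4411, 0.0871, 0.1841]
ee_rot: [-0.277, 0.051, -0.641, 0.714]
wrist_force: [1.0, 0.7, -2.3]
gripper_width: 0.647
N=8 dp=[-0.13, -0.01, -0.716] rot=[-0.057, 0.656, -0.167] | tot mm [-91.7, -2.9, -211.0] deg [-2.6, 30.1, -7.7]
0 [0.433 0.115 0.181] minz 0.166
1 [0.427 0.143 0.178] minz 0.165
2 [0.422 0.172 0.177] minz 0.164
3 [0.42  0.201 0.175] minz 0.164
4 [0.419 0.23  0.175] minz 0.164
5 [0.42  0.259 0.175] minz 0.166
6 [0.422 0.288 0.175] minz 0.168
7 [0.427 0.317 0.176] minz 0.17
[ 1.03 -0.22 -1.27  2.25 -0.17  0.64 -1.24]
```

```bash
python3 -m jog '[{"dp":[-0.11,0,-0.4],"rotation":[0,0.3,0],"gripper":1},{"dp":[0,0,0],"rotation":[0,0,0],"gripper":1}]'
python3 - <<'E'
from pl2 import *
T,s=cur();print(s["joints"].round(3),T[:3,3])
E
```

```text
clock: 12.57
tool_pos: [0.4387, 0.1061, 0.1832]
ee_rot: [-0.271, 0.043, -0.644, 0.714]
wrist_force: [-0.7, -0.1, -1.2]
gripper_width: 0.643
[ 1.035 -0.233 -1.316  2.25  -0.169  0.638 -1.307] [0.43866903 0.10606366 0.18323852]
```

```bash
python3 -m jog '[{"dp":[0,0,-0.3],"rotation":[0,0.1,0],"gripper":1},{"dp":[0,0,0],"rotation":[0,0,0],"gripper":1}]'
python3 -m jog '[{"dp":[0,0,-0.3],"rotation":[0,0,0],"gripper":1},{"dp":[0,0,0],"rotation":[0,0,0],"gripper":1}]'
python3 - <<'E'
from pl2 import *
T,s=cur();print(s["joints"].round(3),T[:3,3])
E
```

```text
clock: 12.73
tool_pos: [0.434, 0.114, 0.1813]
ee_rot: [-0.266, 0.038, -0.645, 0.715]
wrist_force: [-0.1, 0.2, -2.5]
gripper_width: 0.644
clock: 12.9
tool_pos: [0.4298, 0.1244, 0.1796]
ee_rot: [-0.266, 0.038, -0.645, 0.715]
wrist_force: [0.3, 0.3, -2.8]
gripper_width: 0.643
[ 1.001 -0.244 -1.335  2.258 -0.16   0.635 -1.381] [0.42975995 0.1243703  0.17964452]
```

```bash
python3 - <<'E'
from pl2 import *
T,s=cur();G=place(-.06,.048,.17);rows(T,G,10);path(T,G,10)
E
```

```text
N=10 dp=[-0.098, -0.007, -0.476] rot=[-0.044, 0.49, -0.137] | tot mm [-79.2, -2.4, -175.2] deg [-2.5, 28.1, -7.9]
0 [0.425 0.143 0.178] minz 0.163
1 [0.422 0.162 0.177] minz 0.162
2 [0.419 0.182 0.175] minz 0.162
3 [0.418 0.201 0.175] minz 0.162
4 [0.417 0.22  0.174] minz 0.163
5 [0.417 0.24  0.174] minz 0.164
6 [0.418 0.259 0.174] minz 0.165
7 [0.42  0.278 0.175] minz 0.166
8 [0.423 0.298 0.175] minz 0.168
9 [0.427 0.317 0.176] minz 0.17
```

```bash
python3 -m jog '[{"dp":[-0.1,0,-0.48],"rotation":[-0.04,0.49,-0.14],"gripper":1},{"dp":[-0.1,0,-0.48],"rotation":[-0.04,0.49,-0.14],"gripper":1},{"dp":[-0.1,0,-0.48],"rotation":[-0.04,0.49,-0.14],"gripper":1},{"dp":[-0.1,0,-0.48],"rotation":[-0.04,0.49,-0.14],"gripper":1},{"dp":[-0.1,0,-0.48],"rotation":[-0.04,0.49,-0.14],"gripper":1}]'
python3 - <<'E'
from pl2 import *
T,s=cur();print(s["joints"].round(3),T[:3,3]);G=place(-.06,.048,.17);rows(T,G,6);
E
```

```text
clock: 13.32
tool_pos: [0.4183, 0.2011, 0.1731]
ee_rot: [-0.176, -0.013, -0.673, 0.718]
wrist_force: [-0.6, -0.6, -1.6]
gripper_width: 0.642
[ 0.644  0.087 -1.358  2.174  0.404  0.799 -2.305] [0.41826412 0.20108798 0.17310815]
N=6 dp=[-0.095, -0.015, -0.475] rot=[-0.048, 0.474, -0.125] | tot mm [-36.1, -4.0, -110.1] deg [-1.7, 16.3, -4.3]
```

```bash
python3 - <<'E'
from pl2 import *
from station import capture
T,s=cur();c=capture("wrist");c["T"]=T;pickle.dump(c,open("w11.pkl","wb"));cv2.imwrite("pics/w11.png",c["frame"])
E
```

```text
(no output)
```

View pics/w11.png

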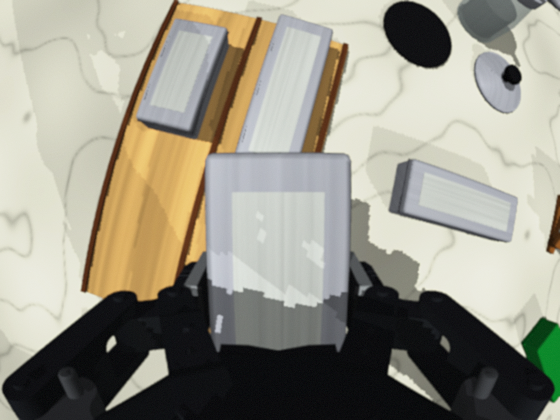

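```bash
python3 - <<'E'
from h import *
c=pickle.load(open("w11.pkl","rb"));crop(c["frame"],70,0,350,200,2.85,"pics/w11a.png")
E
```

```text
(no output)
```

View pics/w11a.png

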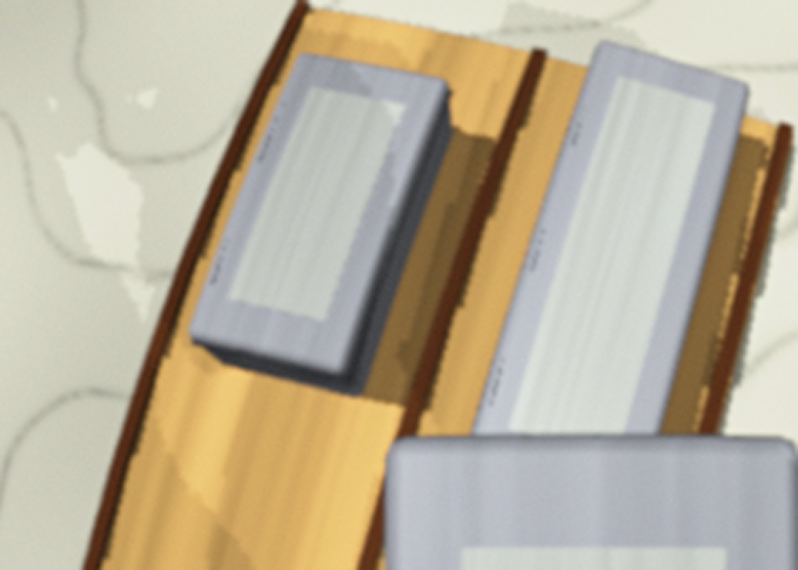

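```bash
cat > fit11.py <<'E'
from pl2 import *
c=pickle.load(open("w11.pkl","rb"));u=lambda P:uncrop(P,2.85,70,0)
st=u([(300,54),(448,82),(348,375),(190,337)]);lt=u([(600,42),(748,82)])
s4=np.array([[.055,.028,.04],[.055,-.028,.04],[-.055,-.028,.04],[-.055,.028,.04]]);l2=np.array([[.08,.028,.04],[.08,-.028,.04]])
# points on bead centre lines: (pixel, y)
bl=[((540,52),0),((410,410),0),((475,230),0),((786,127),-.1),((740,290),-.1),((303,5),.1),((238,130),.1),((160,345),.1),((97,560),.1)]
bp=u([x[0] for x in bl]);by=np.array([x[1] for x in bl])
xs=np.linspace(-.2,.2,801)
def res(q):
    Bq=pose(q[0],q[1],q[9],q[2]); r=[(wproj(c,ap(Bq@pose(q[3],q[4],.01,q[5]),s4))-st).ravel(),(wproj(c,ap(Bq@pose(q[6],q[7],.01,q[8]),l2))-lt).ravel()]
    for pp,y in zip(bp,by):
        P=wproj(c,ap(Bq,np.c_[xs,np.full_like(xs,y),np.full_like(xs,.013)]));r.append([np.hypot(*(P-pp).T).min()])
    P=wproj(c,ap(Bq,[[.17,0,.013],[.17,-.1,.013]]))-bp[[0,3]]; r.append(P.ravel())
    return np.concatenate(r)
for z0 in (0,1):
    f=(lambda q:res(np.r_[q[:9],0])) if z0 else res
    s=least_squares(f,np.r_[b,0],loss='soft_l1'); print(s.x.round(4),res(s.x if not z0 else np.r_[s.x[:9],0]).round(1).tolist())
    q=s.x; print("short tin world",(pose(q[0],q[1],0,q[2])@pose(q[3],q[4],.01,q[5]))[:2,3].round(4),"yaw",round(q[2]+q[5],4))
    if z0==0: pickle.dump(s.x,open("fit11.pkl","wb"))
B0=pose(b[0],b[1],0,b[2])@pose(b[3],b[4],.01,b[5]);print("overhead: ",B0[:2,3].round(4),b[2]+b[5])
E
python3 fit11.py
```

```text
[ 0.4817  0.2696 -0.0578  0.0697  0.0466  0.0232  0.0785 -0.0552  0.0505
 -0.0063] [-0.2, -0.1, 0.8, -0.5, 0.0, -0.0, -0.5, 0.5, -1.1, -0.2, 1.1, 0.2, 0.1, 0.9, 0.6, 0.8, 0.3, 0.7, 2.3, 0.0, 0.8, 0.0, 0.1, -0.8, -0.1]
short tin world [0.554 0.312] yaw -0.0346
[ 0.4775  0.2678 -0.0488  0.0725  0.046   0.0146  0.0777 -0.0532  0.0332
  0.    ] [-0.4, -1.7, 1.7, -1.9, 0.3, 0.7, -1.5, 1.0, -1.6, -0.6, 1.7, 0.5, 0.4, 1.7, 0.4, 0.5, 2.3, 1.2, 0.8, 1.0, 1.2, -0.4, -0.1, 0.6, -0.3]
short tin world [0.5521 0.3102] yaw -0.0342
overhead:  [0.5527 0.309 ] -0.062296486095108815
```

```bash
cat >> pl2.py <<'E'
def placeW(x,y,z,yaw):  # tin world pose -> TCP
    return pose(x,y,z,yaw)@np.linalg.inv(G2)
E
python3 - <<'E'
from pl2 import *
T,s=cur();print("z az",np.degrees(np.arctan2(T[1,2],T[0,2])))
W=placeW(.47,.20,.18,np.radians(10)); G=placeW(.426,.317,.16,-.052+np.pi/2)
rows(T,W,16);path(T,W,16);rows(W,G,16);path(W,G,16)
E
```

```text
z az -77.20230655015484
N=16 dp=[-0.048, -0.005, 0.076] rot=[-0.256, -0.916, 0.007] | tot mm [-50.1, 1.9, 16.5] deg [-23.5, -84.0, 0.7]
0 [0.421 0.205 0.175] minz 0.163
1 [0.423 0.203 0.175] minz 0.164
2 [0.426 0.201 0.176] minz 0.166
3 [0.429 0.199 0.177] minz 0.167
4 [0.433 0.197 0.178] minz 0.168
5 [0.436 0.196 0.179] minz 0.17
6 [0.439 0.195 0.18 ] minz 0.171
7 [0.443 0.195 0.181] minz 0.172
8 [0.446 0.195 0.181] minz 0.173
9 [0.45  0.195 0.182] minz 0.174
10 [0.453 0.196 0.183] minz 0.176
11 [0.457 0.196 0.183] minz 0.177
12 [0.46  0.198 0.184] minz 0.177
13 [0.463 0.199 0.185] minz 0.178
14 [0.467 0.201 0.185] minz 0.179
15 [0.469 0.203 0.186] minz 0.18
N=16 dp=[-0.18, 0.068, 0.084] rot=[-0.164, -0.824, 0.0] | tot mm [-114.2, 43.2, -26.1] deg [-15.1, -75.5, 0.0]
0 [0.471 0.211 0.185] minz 0.179
1 [0.473 0.219 0.183] minz 0.178
2 [0.473 0.228 0.182] minz 0.176
3 [0.473 0.236 0.181] minz 0.175
4 [0.473 0.244 0.18 ] minz 0.174
5 [0.471 0.252 0.178] minz 0.172
6 [0.469 0.26  0.177] minz 0.171
7 [0.466 0.268 0.176] minz 0.17
8 [0.463 0.276 0.175] minz 0.169
9 [0.459 0.283 0.173] minz 0.167
10 [0.454 0.29  0.172] minz 0.166
11 [0.449 0.296 0.171] minz 0.165
12 [0.443 0.302 0.17 ] minz 0.164
13 [0.437 0.308 0.168] minz 0.162
14 [0.43  0.313 0.167] minz 0.161
15 [0.423 0.317 0.166] minz 0.16
```

```bash
python3 -m jog '[{"dp":[-0.05,0,0.08],"rotation":[-0.26,-0.92,0.01],"gripper":1},{"dp":[-0.05,0,0.08],"rotation":[-0.26,-0.92,0.01],"gripper":1},{"dp":[-0.05,0,0.08],"rotation":[-0.26,-0.92,0.01],"gripper":1},{"dp":[-0.05,0,0.08],"rotation":[-0.26,-0.92,0.01],"gripper":1},{"dp":[-0.05,0,0.08],"rotation":[-0.26,-0.92,0.01],"gripper":1},{"dp":[-0.05,0,0.08],"rotation":[-0.26,-0.92,0.01],"gripper":1},{"dp":[-0.05,0,0.08],"rotation":[-0.26,-0.92,0.01],"gripper":1},{"dp":[-0.05,0,0.08],"rotation":[-0.26,-0.92,0.01],"gripper":1}]'
python3 -m jog '[{"dp":[-0.05,0,0.08],"rotation":[-0.26,-0.92,0.01],"gripper":1},{"dp":[-0.05,0,0.08],"rotation":[-0.26,-0.92,0.01],"gripper":1},{"dp":[-0.05,0,0.08],"rotation":[-0.26,-0.92,0.01],"gripper":1},{"dp":[-0.05,0,0.08],"rotation":[-0.26,-0.92,0.01],"gripper":1},{"dp":[-0.05,0,0.08],"rotation":[-0.26,-0.92,0.01],"gripper":1},{"dp":[-0.05,0,0.08],"rotation":[-0.26,-0.92,0.01],"gripper":1},{"dp":[-0.05,0,0.08],"rotation":[-0.26,-0.92,0.01],"gripper":1},{"dp":[-0.05,0,0.08],"rotation":[-0.26,-0.92,0.01],"gripper":1}]'
python3 - <<'E'
from pl2 import *
T,s=cur();print(s["joints"].round(2))
G=placeW(.426,.317,.16,-.052+np.pi/2)
rows(T,G,16);path(T,G,16)
E
```

```text
clock: 14.03
tool_pos: [0.4445, 0.1879, 0.1793]
ee_rot: [0.412, -0.263, 0.633, -0.6]
wrist_force: [0.7, 0.3, -2.1]
gripper_width: 0.647
clock: 14.7
tool_pos: [0.4727, 0.1967, 0.1826]
ee_rot: [0.585, -0.499, 0.502, -0.396]
wrist_force: [-0.4, 0.5, -1.6]
gripper_width: 0.646
[ 0.71  0.49 -1.35  1.92  0.34  1.05 -0.57]
N=16 dp=[-0.192, 0.064, 0.089] rot=[-0.16, -0.817, 0.001] | tot mm [-122.0, 40.9, -26.4] deg [-14.7, -74.9, 0.1]
0 [0.475 0.205 0.182] minz 0.175
1 [0.476 0.214 0.181] minz 0.174
2 [0.477 0.223 0.179] minz 0.173
3 [0.476 0.231 0.178] minz 0.172
4 [0.476 0.24  0.177] minz 0.171
5 [0.474 0.249 0.176] minz 0.17
6 [0.472 0.257 0.175] minz 0.169
7 [0.469 0.266 0.174] minz 0.168
8 [0.465 0.273 0.173] minz 0.167
9 [0.461 0.281 0.172] minz 0.166
10 [0.456 0.288 0.171] minz 0.165
11 [0.45  0.295 0.17 ] minz 0.164
12 [0.444 0.302 0.169] minz 0.163
13 [0.437 0.307 0.168] minz 0.162
14 [0.43  0.313 0.167] minz 0.161
15 [0.423 0.317 0.166] minz 0.16
```

Good; j7 is now mid-range.

```bash
python3 -m jog '[{"dp":[-0.19,0.065,0.09],"rotation":[-0.16,-0.82,0],"gripper":1},{"dp":[-0.19,0.065,0.09],"rotation":[-0.16,-0.82,0],"gripper":1},{"dp":[-0.19,0.065,0.09],"rotation":[-0.16,-0.82,0],"gripper":1},{"dp":[-0.19,0.065,0.09],"rotation":[-0.16,-0.82,0],"gripper":1},{"dp":[-0.19,0.065,0.09],"rotation":[-0.16,-0.82,0],"gripper":1},{"dp":[-0.19,0.065,0.09],"rotation":[-0.16,-0.82,0],"gripper":1},{"dp":[-0.19,0.065,0.09],"rotation":[-0.16,-0.82,0],"gripper":1},{"dp":[-0.19,0.065,0.09],"rotation":[-0.16,-0.82,0],"gripper":1}]'
python3 - <<'E'
from pl2 import *
T,s=cur();print(s["joints"].round(2))
G=placeW(.426,.317,.16,-.052+np.pi/2);rows(T,G,8)
E
```

```text
clock: 15.37
tool_pos: [0.4693, 0.2659, 0.1734]
ee_rot: [0.683, -0.636, 0.311, -0.182]
wrist_force: [-0.6, -0.1, -2.6]
gripper_width: 0.646
[ 0.47  0.66 -1.35  1.79  0.48  1.23 -0.15]
N=8 dp=[-0.193, 0.062, 0.088] rot=[-0.16, -0.814, 0.003] | tot mm [-65.9, 20.5, 8.3] deg [-7.3, -37.3, 0.1]
```

```bash
python3 -m jog '[{"dp":[-0.19,0.062,0.09],"rotation":[-0.16,-0.815,0],"gripper":1},{"dp":[-0.19,0.062,0.09],"rotation":[-0.16,-0.815,0],"gripper":1},{"dp":[-0.19,0.062,0.09],"rotation":[-0.16,-0.815,0],"gripper":1},{"dp":[-0.19,0.062,0.09],"rotation":[-0.16,-0.815,0],"gripper":1},{"dp":[-0.19,0.062,0.09],"rotation":[-0.16,-0.815,0],"gripper":1},{"dp":[-0.19,0.062,0.09],"rotation":[-0.16,-0.815,0],"gripper":1},{"dp":[-0.19,0.062,0.09],"rotation":[-0.16,-0.815,0],"gripper":1},{"dp":[-0.19,0.062,0.09],"rotation":[-0.16,-0.815,0],"gripper":1}]'
python3 -m jog '[{"dp":[0,0,0],"rotation":[0,0,0],"gripper":1},{"dp":[0,0,0],"rotation":[0,0,0],"gripper":1}]'
python3 - <<'E'
from pl2 import *
from station import capture
T,s=cur();print(s["joints"].round(2))
for z in(.16,.03,.013):
  G=placeW(.426,.317,z,-.052+np.pi/2);rows(T,G)
c=capture("wrist");c["T"]=T;cv2.imwrite("pics/w12.png",c["frame"])
c=capture("top");crop(c["frame"],80,150,280,310,4,"pics/t12.png")
E
```

```text
clock: 16.03
tool_pos: [0.4241, 0.3177, 0.1655]
ee_rot: [0.705, -0.702, 0.087, 0.051]
wrist_force: [-0.2, -0.3, -1.8]
gripper_width: 0.645
clock: 16.2
tool_pos: [0.4238, 0.318, 0.1662]
ee_rot: [0.705, -0.702, 0.088, 0.049]
wrist_force: [0.6, -0.5, -2.0]
gripper_width: 0.647
[ 0.28  0.71 -1.35  1.76  0.54  1.34  0.31]
N=1 dp=[-0.02, 0.009, -0.023] rot=[0.008, -0.037, 0.03] | tot mm [-0.8, 0.4, -0.9] deg [0.0, -0.2, 0.2]
N=4 dp=[0.153, 0.799, -0.005] rot=[0.002, -0.009, 0.008] | tot mm [24.3, 127.9, -0.7] deg [0.0, -0.2, 0.2]
N=5 dp=[0.139, 0.723, -0.004] rot=[0.002, -0.007, 0.006] | tot mm [27.6, 144.6, -0.7] deg [0.0, -0.2, 0.2]
```

View pics/w12.png

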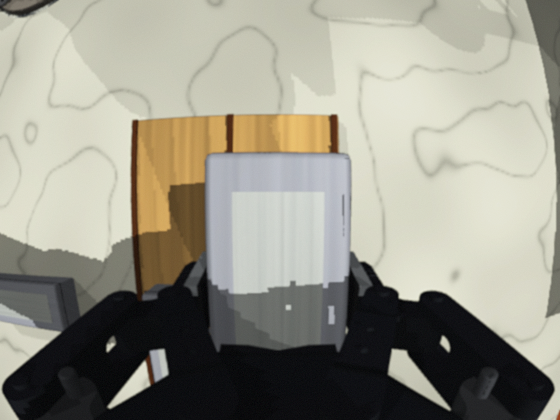

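View pics/t12.png

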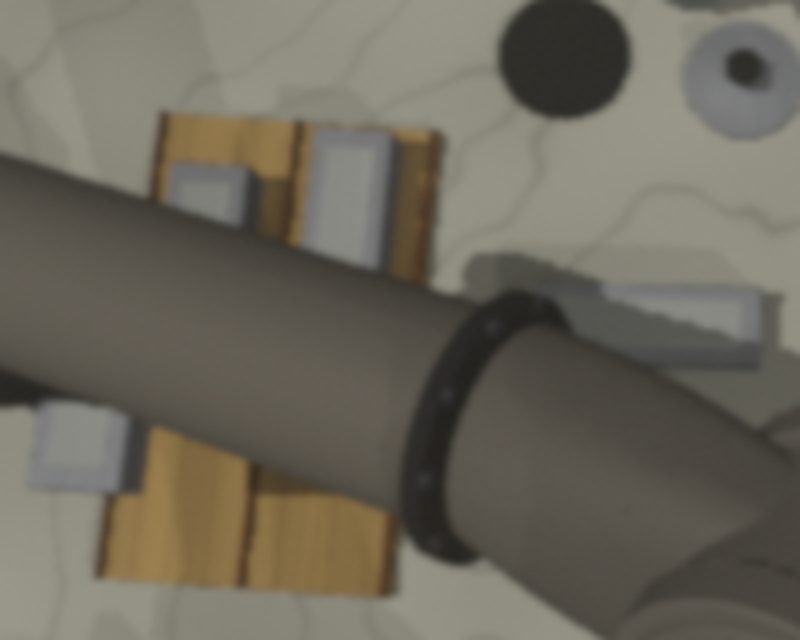

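```bash
python3 - <<'E'
from station import capture
import cv2
c=capture("side");cv2.imwrite("pics/s12.png",c["frame"])
c=capture("top");cv2.imwrite("pics/t12f.png",c["frame"])
E
```

```text
(no output)
```

View pics/s12.png

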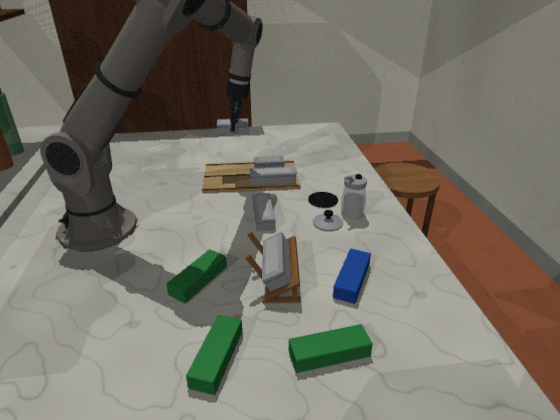

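View pics/t12f.png

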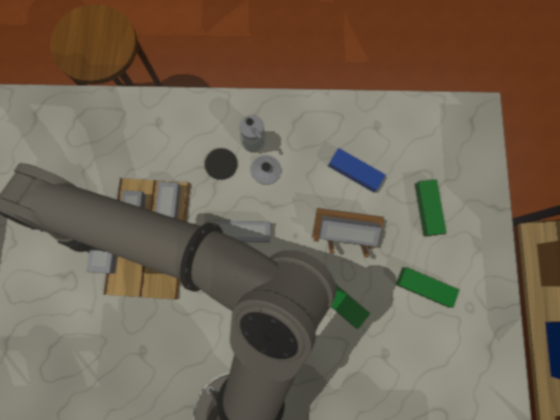

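```bash
python3 -m jog '[{"dp":[0.15,0.8,-0.01],"rotation":[0,-0.01,0.01],"gripper":1},{"dp":[0.15,0.8,0],"rotation":[0,-0.01,0.01],"gripper":1},{"dp":[0.15,0.8,0],"rotation":[0,-0.01,0],"gripper":1},{"dp":[0.15,0.8,0],"rotation":[0,0,0],"gripper":1},{"dp":[0,0,0],"rotation":[0,0,0],"gripper":1},{"dp":[0,0,0],"rotation":[0,0,0],"gripper":1}]'
python3 - <<'E'
from pl2 import *
from station import capture
T,s=cur();print(s["joints"].round(2))
for z in(.03,.013,.010):
  G=placeW(.426,.317,z,-.052+np.pi/2);rows(T,G)
c=capture("wrist");c["T"]=T;pickle.dump(c,open("w13.pkl","wb"));cv2.imwrite("pics/w13.png",c["frame"])
c=capture("side");crop(c["frame"],180,110,320,210,5.5,"pics/s13.png")
E
```

```text
clock: 16.9
tool_pos: [0.4218, 0.3173, 0.0364]
ee_rot: [0.705, -0.702, 0.088, 0.051]
wrist_force: [-1.3, 0.6, -1.7]
gripper_width: 0.648
[ 0.2   0.85 -1.21  1.86  0.69  1.15  0.25]
N=1 dp=[0.029, 0.004, -0.001] rot=[0.018, -0.007, -0.004] | tot mm [1.2, 0.2, -0.0] deg [0.1, -0.0, -0.0]
N=1 dp=[0.112, 0.421, -0.0] rot=[0.018, -0.007, -0.004] | tot mm [4.5, 16.8, -0.0] deg [0.1, -0.0, -0.0]
N=1 dp=[0.127, 0.495, -0.0] rot=[0.018, -0.007, -0.004] | tot mm [5.1, 19.8, -0.0] deg [0.1, -0.0, -0.0]
```

View pics/w13.png

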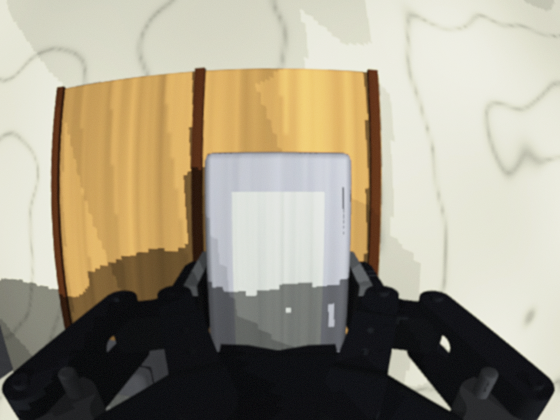

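View pics/s13.png

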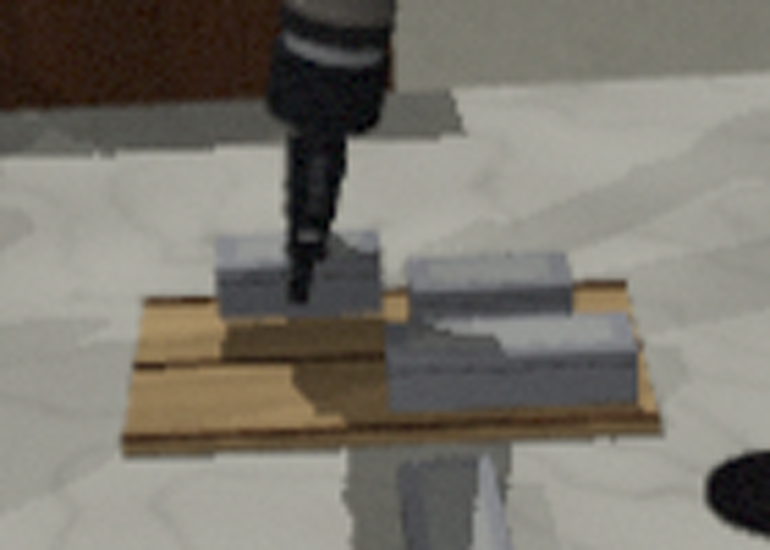

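```bash
python3 -m jog '[{"dp":[0.05,0.2,0.04],"rotation":[0.01,0,0],"gripper":1},{"dp":[0.06,0.2,0],"rotation":[0,0,0],"gripper":1},{"dp":[0,0,0],"rotation":[0,0,0],"gripper":1},{"dp":[0,0,0],"rotation":[0,0,0],"gripper":1}]'
python3 -m jog '[{"dp":[0.01,0.05,0],"rotation":[0,0,0],"gripper":1},{"dp":[0,0,0],"rotation":[0,0,0],"gripper":1}]'
python3 - <<'E'
from pl2 import *
T,s=cur()
for z in(.010,):
  G=placeW(.4262,.318,z,-.052+np.pi/2);rows(T,G)
E
```

```text
clock: 17.33
tool_pos: [0.4235, 0.3196, 0.0204]
ee_rot: [0.705, -0.702, 0.087, 0.051]
wrist_force: [-0.7, -0.9, -1.8]
gripper_width: 0.646
clock: 17.5
tool_pos: [0.4235, 0.3198, 0.0185]
ee_rot: [0.706, -0.702, 0.087, 0.051]
wrist_force: [-0.2, 0.1, -2.0]
gripper_width: 0.648
N=1 dp=[0.005, 0.064, -0.043] rot=[-0.005, 0.007, 0.024] | tot mm [0.2, 2.5, -1.7] deg [-0.0, 0.0, 0.1]
```

```bash
python3 -m jog '[{"dp":[0.005,0.03,-0.035],"rotation":[0,0,0.02],"gripper":1},{"dp":[0,0,0],"rotation":[0,0,0],"gripper":1}]'
python3 -m jog '[{"dp":[0.005,0.03,0],"rotation":[0,0,0],"gripper":1},{"dp":[0,0,0],"rotation":[0,0,0],"gripper":1}]'
python3 -m jog '[{"dp":[0,0.02,0],"rotation":[0,0,0],"gripper":1},{"dp":[0,0,0],"rotation":[0,0,0],"gripper":1}]'
```

```text
clock: 17.67
tool_pos: [0.4234, 0.3181, 0.0171]
ee_rot: [0.705, -0.702, 0.088, 0.051]
wrist_force: [-0.7, -0.0, -1.9]
gripper_width: 0.649
clock: 17.83
tool_pos: [0.4234, 0.3183, 0.0167]
ee_rot: [0.705, -0.702, 0.087, 0.051]
wrist_force: [-1.3, -2.5, 3.2]
gripper_width: 0.647
clock: 18.0
tool_pos: [0.4234, 0.3184, 0.0166]
ee_rot: [0.705, -0.702, 0.087, 0.051]
wrist_force: [-1.1, -3.8, 8.6]
gripper_width: 0.645
```

```bash
python3 -m jog '[{"dp":[0,0,0],"rotation":[0,0,0],"gripper":0},{"dp":[0,0,0],"rotation":[0,0,0],"gripper":0},{"dp":[0,0,0],"rotation":[0,0,0],"gripper":0},{"dp":[0,0,0],"rotation":[0,0,0],"gripper":0},{"dp":[0,0,0],"rotation":[0,0,0],"gripper":0}]'
python3 -m jog '[{"dp":[-0.08,-0.4,0],"rotation":[0,0,0],"gripper":0},{"dp":[-0.14,-0.7,0],"rotation":[0,0,0],"gripper":0},{"dp":[-0.16,-0.8,0],"rotation":[0,0,0],"gripper":0},{"dp":[-0.16,-0.8,0],"rotation":[0,0,0],"gripper":0},{"dp":[-0.16,-0.8,0],"rotation":[0,0,0],"gripper":0},{"dp":[0,0,0],"rotation":[0,0,0],"gripper":0},{"dp":[0,0,0],"rotation":[0,0,0],"gripper":0}]'
python3 - <<'E'
from pl2 import *
from station import capture
T,s=cur();print(s["joints"].round(2))
c=capture("wrist");c["T"]=T;pickle.dump(c,open("w14.pkl","wb"));cv2.imwrite("pics/w14.png",c["frame"])
c=capture("side");crop(c["frame"],180,110,320,210,5.5,"pics/s14.png")
E
```

```text
clock: 18.42
tool_pos: [0.4231, 0.3185, 0.0151]
ee_rot: [0.706, -0.701, 0.088, 0.051]
wrist_force: [-0.7, -0.2, -0.8]
gripper_width: 1.002
clock: 19.0
tool_pos: [0.4238, 0.3196, 0.1609]
ee_rot: [0.706, -0.701, 0.086, 0.05]
wrist_force: [-0.3, -1.2, 0.0]
gripper_width: 1.0
[ 0.27  0.69 -1.31  1.77  0.51  1.31  0.34]
```

View pics/w14.png

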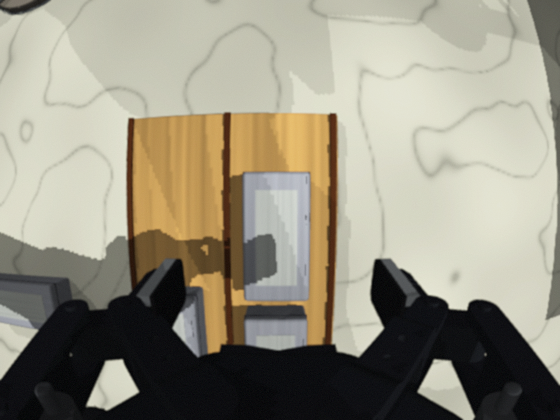

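View pics/s14.png

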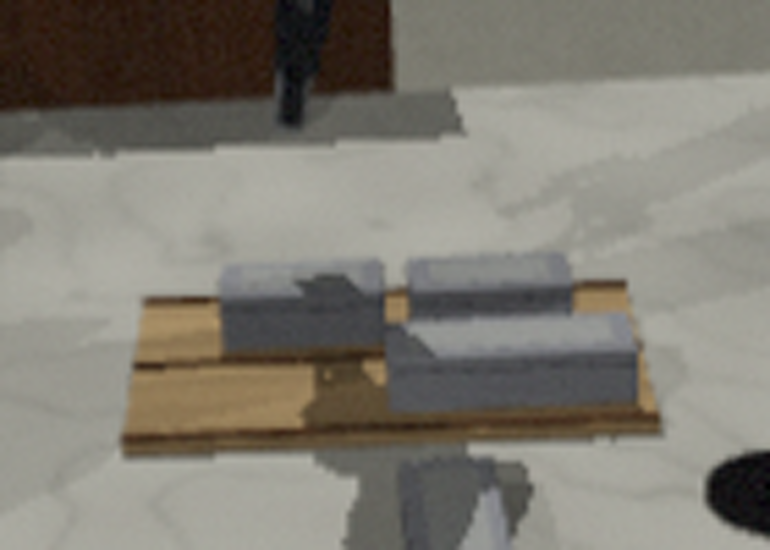

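```bash
python3 - <<'E'
from pl2 import *
T,s=cur();G=placeW(.4994,-.0035,.14,0);print(G.round(3));rows(T,G,18);path(T,G,18,.0)
W=mid(T,G,.5,[.50,.17,.18]);np.save("W2.npy",W);rows(T,W,10);path(T,W,10,0);rows(W,G,10);path(W,G,10,0)
E
```

```text
[[ 0.     0.     1.     0.499]
 [-0.981  0.196  0.    -0.   ]
 [-0.196 -0.981  0.     0.146]
 [ 0.     0.     0.     1.   ]]
N=18 dp=[0.418, -0.066, -0.269] rot=[0.165, 0.828, 0.0] | tot mm [93.4, -6.3, -313.9] deg [17.0, 85.4, 0.0]
0 [0.439 0.306 0.157] minz 0.151
1 [0.455 0.293 0.157] minz 0.151
2 [0.469 0.279 0.156] minz 0.15
3 [0.482 0.264 0.155] minz 0.149
4 [0.493 0.247 0.155] minz 0.149
5 [0.503 0.23  0.154] minz 0.148
6 [0.512 0.212 0.153] minz 0.147
7 [0.519 0.193 0.153] minz 0.147
8 [0.525 0.174 0.152] minz 0.146
9 [0.529 0.154 0.151] minz 0.145
10 [0.531 0.134 0.151] minz 0.145
11 [0.531 0.114 0.15 ] minz 0.144
12 [0.53  0.094 0.149] minz 0.143
13 [0.527 0.074 0.149] minz 0.143
14 [0.523 0.055 0.148] minz 0.142
15 [0.516 0.036 0.147] minz 0.141
16 [0.509 0.017 0.147] minz 0.141
17 [ 0.499 -0.     0.146] minz 0.14
N=10 dp=[0.31, -0.118, -0.274] rot=[0.149, 0.745, 0.0] | tot mm [78.7, -38.1, -143.7] deg [8.5, 42.7, 0.0]
0 [0.435 0.306 0.16 ] minz 0.154
1 [0.447 0.294 0.162] minz 0.156
2 [0.458 0.28  0.165] minz 0.159
3 [0.467 0.266 0.167] minz 0.161
4 [0.476 0.251 0.169] minz 0.163
5 [0.483 0.236 0.171] minz 0.165
6 [0.489 0.22  0.173] minz 0.167
7 [0.494 0.204 0.176] minz 0.17
8 [0.498 0.187 0.178] minz 0.172
9 [0.5  0.17 0.18] minz 0.174
N=10 dp=[0.407, 0.006, -0.178] rot=[0.149, 0.745, 0.0] | tot mm [127.4, 9.3, -117.8] deg [8.5, 42.7, 0.0]
0 [0.506 0.154 0.177] minz 0.171
1 [0.51  0.137 0.173] minz 0.167
2 [0.514 0.12  0.17 ] minz 0.164
3 [0.515 0.102 0.166] minz 0.16
4 [0.516 0.085 0.163] minz 0.157
5 [0.515 0.067 0.16 ] minz 0.154
6 [0.513 0.05  0.156] minz 0.15
7 [0.51  0.033 0.153] minz 0.147
8 [0.505 0.016 0.149] minz 0.143
9 [ 0.499 -0.     0.146] minz 0.14
```

The single 18-row screw path is clear; use it.

```bash
python3 -m jog '[{"dp":[0.42,-0.07,-0.27],"rotation":[0.165,0.83,0],"gripper":0},{"dp":[0.42,-0.07,-0.27],"rotation":[0.165,0.83,0],"gripper":0},{"dp":[0.42,-0.07,-0.27],"rotation":[0.165,0.83,0],"gripper":0},{"dp":[0.42,-0.07,-0.27],"rotation":[0.165,0.83,0],"gripper":0},{"dp":[0.42,-0.07,-0.27],"rotation":[0.165,0.83,0],"gripper":0},{"dp":[0.42,-0.07,-0.27],"rotation":[0.165,0.83,0],"gripper":0},{"dp":[0.42,-0.07,-0.27],"rotation":[0.165,0.83,0],"gripper":0},{"dp":[0.42,-0.07,-0.27],"rotation":[0.165,0.83,0],"gripper":0}]'
python3 - <<'E'
from pl2 import *
T,s=cur();G=placeW(.4994,-.0035,.14,0);rows(T,G,10);print(s["joints"].round(2))
E
```

```text
clock: 19.77
tool_pos: [0.5195, 0.1917, 0.1521]
ee_rot: [0.681, -0.632, 0.318, -0.186]
wrist_force: [0.5, 0.6, -0.0]
gripper_width: 1.007
N=10 dp=[0.415, -0.067, -0.266] rot=[0.167, 0.821, -0.001] | tot mm [112.6, -16.2, -156.2] deg [9.6, 47.1, -0.1]
[ 0.52  0.63 -1.18  1.76  0.42  1.2   0.07]
```

```bash
python3 -m jog '[{"dp":[0.415,-0.067,-0.266],"rotation":[0.167,0.82,0],"gripper":0},{"dp":[0.415,-0.067,-0.266],"rotation":[0.167,0.82,0],"gripper":0},{"dp":[0.415,-0.067,-0.266],"rotation":[0.167,0.82,0],"gripper":0},{"dp":[0.415,-0.067,-0.266],"rotation":[0.167,0.82,0],"gripper":0},{"dp":[0.415,-0.067,-0.266],"rotation":[0.167,0.82,0],"gripper":0}]'
python3 -m jog '[{"dp":[0.415,-0.067,-0.266],"rotation":[0.167,0.82,0],"gripper":0},{"dp":[0.415,-0.067,-0.266],"rotation":[0.167,0.82,0],"gripper":0},{"dp":[0.415,-0.067,-0.266],"rotation":[0.167,0.82,0],"gripper":0},{"dp":[0.415,-0.067,-0.266],"rotation":[0.167,0.82,0],"gripper":0},{"dp":[0.415,-0.067,-0.266],"rotation":[0.167,0.82,0],"gripper":0},{"dp":[0,0,0],"rotation":[0,0,0],"gripper":0},{"dp":[0,0,0],"rotation":[0,0,0],"gripper":0}]'
python3 - <<'E'
from pl2 import *
from station import capture
T,s=cur();print(s["joints"].round(2))
for z in(.14,0): rows(T,placeW(.4994,-.0035,z,0))
c=capture("wrist");c["T"]=T;pickle.dump(c,open("w15.pkl","wb"));cv2.imwrite("pics/w15.png",c["frame"]);crop(c["frame"],180,100,380,330,3,"pics/w15a.png")
E
```

```text
clock: 20.18
tool_pos: [0.5299, 0.0935, 0.149]
ee_rot: [0.628, -0.552, 0.442, -0.324]
wrist_force: [0.7, 0.3, -0.4]
gripper_width: 0.999
clock: 20.77
tool_pos: [0.4993, -0.0005, 0.146]
ee_rot: [0.548, -0.449, 0.546, -0.447]
wrist_force: [-0.3, 0.6, 0.4]
gripper_width: 1.004
[ 0.94  0.41 -1.09  1.96  0.2   0.97 -0.21]
N=1 dp=[-0.002, 0.001, 0.002] rot=[0.006, 0.035, -0.013] | tot mm [-0.1, 0.0, 0.1] deg [0.0, 0.2, -0.1]
N=5 dp=[0.137, 0.687, 0.0] rot=[0.001, 0.007, -0.003] | tot mm [27.5, 137.3, 0.0] deg [0.0, 0.2, -0.1]
```

View pics/w15.png

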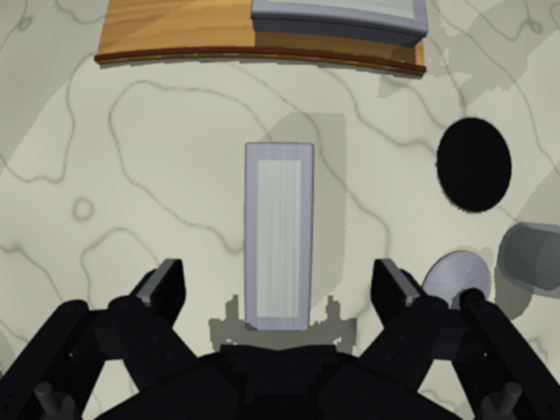

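View pics/w15a.png

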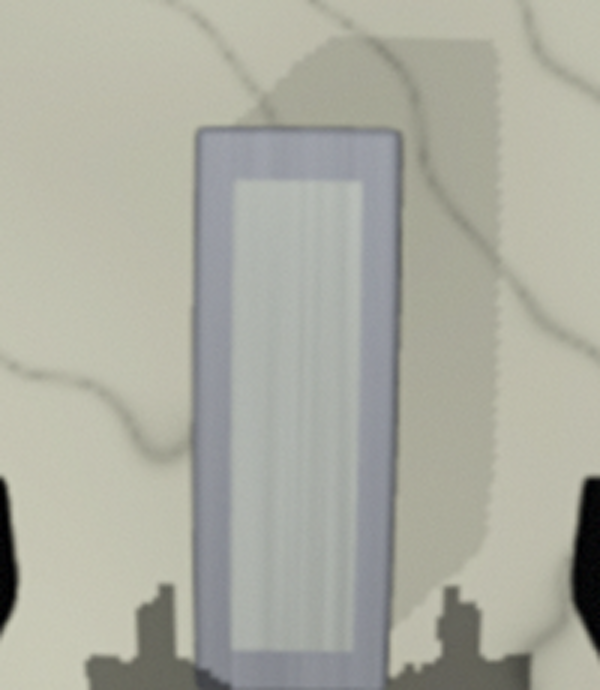

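```bash
python3 - <<'E'
from pl2 import *
c=pickle.load(open("w15.pkl","rb"));P=np.vstack([uncrop([(197,129),(402,129)],3,180,100),[[246.3,330],[308.3,330]]])
L=np.array([[-.028,.08,.04],[.028,.08,.04],[-.028,-.08,.04],[.028,-.08,.04]])
f=lambda q:(wproj(c,ap(pose(q[0],q[1],q[3],q[2]),L))-P).ravel()
s=least_squares(f,[.5,0,0,0]);print(s.x.round(4),f(s.x).round(1))
E
```

```text
[ 0.4994 -0.0048 -0.0054 -0.0061] [-0.2 -0.2  0.   0.6 -0.9 -0.5  1.1  0.1]
```

```bash
python3 - <<'E'
import cv2
f=cv2.imread("pics/w8.png");cv2.imwrite("pics/w8a.png",cv2.resize(f[120:260,190:370],None,fx=4.2,fy=4.2,interpolation=cv2.INTER_CUBIC))
E
```

```text
(no output)
```

View pics/w8a.png

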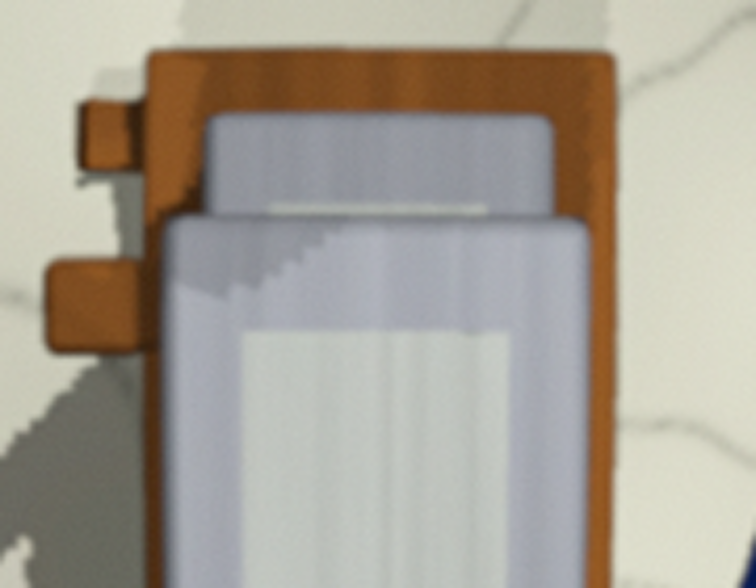

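```bash
python3 - <<'E'
from pl2 import *
c=pickle.load(open("w15.pkl","rb"));q7=pickle.load(open("fit7.pkl","rb"))
T=np.eye(4);T[:3,:3]=Ro.from_quat([-0.293,.406,-.586,.637]).as_matrix();T[:3,3]=[.4609,-.2855,.1315];c["T"]=T
u=lambda P:uncrop(P,4.2,190,120)
ob=np.vstack([u([(205,114),(556,115)]),u([(162,217),(592,218)]),u([(146,48),(615,52)]),u([(45,260),(45,352)])])
e=np.array([[-.028,.08,.04],[.028,.08,.04]]);m=np.array([[-.028,.055,.04],[.028,.055,.04]])
d=np.array([[-.045,.095,0],[.045,.095,0]]);po=np.array([[-.041,.052,.095],[-.041,.04,.095]])
def f(q):
    S=pose(q[0],q[1],0,q[2])@Tdeck@pose(0,0,q[7],0)
    return np.vstack([wproj(c,ap(S@pose(q[3],q[4],0,.0016),e)),wproj(c,ap(S@pose(q[5],q[6],.04,.003),m)),wproj(c,ap(S,d)),wproj(c,ap(S,po))]).ravel()-ob.ravel()
s=least_squares(f,[.51,-.302,-.124,0,0,0,0,0]);q=s.x;print(q.round(4),f(q).round(1))
for qq in(q,q7):
    S=pose(qq[0],qq[1],0,qq[2])@Tdeck
    i=(3,4,5,6) if qq is q else (3,4,6,7)
    print("bottom centre world",(S@[qq[i[0]],qq[i[1]],.04,1])[:3].round(4),"end",(S@[qq[i[0]],qq[i[1]]+.08,.04,1])[:3].round(4),"mid",(S@[qq[i[2]],qq[i[3]],.08,1])[:3].round(4))
# y coordinate along fit7 stand axis
S=pose(*q7[:2],0,q7[2])@Tdeck
S8=pose(*q[:2],0,q[2])@Tdeck
print("w8 bottom in S7 coords",(np.linalg.inv(S)@S8@[q[3],q[4],.04,1]).round(4),"mid",(np.linalg.inv(S)@S8@[q[5],q[6],.08,1]).round(4))
E
```

```text
[ 5.104e-01 -3.018e-01 -1.219e-01 -1.000e-04 -3.300e-03 -7.000e-04
  2.600e-03 -4.800e-03] [ 0.2 -0.  -0.2  0.   0.1  0.1 -0.1 -0.1 -0.1  0.3  0.2 -0.1 -0.  -0.9
 -0.   0.8]
bottom centre world [ 0.49   -0.3026  0.0796] end [ 0.4997 -0.2232  0.0796] mid [ 0.4704 -0.2943  0.1139]
bottom centre world [ 0.4891 -0.3024  0.0793] end [ 0.499  -0.223   0.0793] mid [ 0.4697 -0.2939  0.1138]
w8 bottom in S7 coords [ 3.00e-04 -2.90e-03  3.98e-02  1.00e+00] mid [-3.00e-04  3.00e-03  7.98e-02  1.00e+00]
```

```bash
python3 -m jog '[{"dp":[0.14,0.69,0],"rotation":[0,0.01,0],"gripper":0},{"dp":[0.14,0.69,0],"rotation":[0,0,0],"gripper":0},{"dp":[0.14,0.69,0],"rotation":[0,0,0],"gripper":0},{"dp":[0.12,0.6,0],"rotation":[0,0,0],"gripper":0},{"dp":[0.08,0.4,0],"rotation":[0,0,0],"gripper":0},{"dp":[0,0,0],"rotation":[0,0,0],"gripper":0},{"dp":[0,0,0],"rotation":[0,0,0],"gripper":0}]'
python3 - <<'E'
from pl2 import *
from station import capture
T,s=cur();print(s["joints"].round(2))
rows(T,placeW(.4994,-.0045,0.0015,-.003))
c=capture("wrist");cv2.imwrite("pics/w16.png",c["frame"])
E
```

```text
clock: 21.4
tool_pos: [0.5009, 0.0025, 0.0215]
ee_rot: [0.549, -0.449, 0.546, -0.446]
wrist_force: [1.0, 1.0, -0.2]
gripper_width: 0.999
[ 0.78  0.59 -0.92  2.05  0.39  0.74 -0.34]
N=1 dp=[0.166, 0.325, -0.038] rot=[0.007, 0.102, -0.035] | tot mm [6.6, 13.0, -1.5] deg [0.0, 0.6, -0.2]
```

View pics/w16.png

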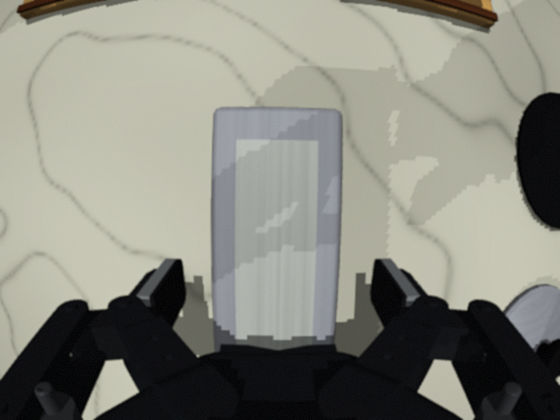

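```bash
python3 -m jog '[{"dp":[0.08,0.16,-0.03],"rotation":[0,0.08,-0.03],"gripper":0},{"dp":[0.08,0.16,0],"rotation":[0,0,0],"gripper":0},{"dp":[0,0,0],"rotation":[0,0,0],"gripper":0},{"dp":[0,0,0],"rotation":[0,0,0],"gripper":0}]'
python3 - <<'E'
from pl2 import *
T,s=cur();print(s["wrist_force"])
rows(T,placeW(.4994,-.0045,0.001,-.003))
E
```

```text
clock: 21.78
tool_pos: [0.4999, -0.0034, 0.0081]
ee_rot: [0.546, -0.448, 0.547, -0.45]
wrist_force: [0.6, 0.3, -0.2]
gripper_width: 1.003
[ 0.56815048  0.3008022  -0.15921247]
N=1 dp=[-0.043, 0.039, -0.012] rot=[-0.013, -0.005, 0.018] | tot mm [-1.7, 1.5, -0.5] deg [-0.1, -0.0, 0.1]
```

```bash
python3 -m jog '[{"dp":[0,0.02,0],"rotation":[0,0,0],"gripper":1},{"dp":[0,0,0],"rotation":[0,0,0],"gripper":1},{"dp":[0,0,0],"rotation":[0,0,0],"gripper":1},{"dp":[0,0,0],"rotation":[0,0,0],"gripper":1},{"dp":[0,0,0],"rotation":[0,0,0],"gripper":1},{"dp":[0,0,0],"rotation":[0,0,0],"gripper":1}]' 60
python3 - <<'E'
from pl2 import *
T,s=cur();print(s["wrist_force"],s["joints"].round(2))
g=np.linalg.inv(T)@pose(.4994,-.0048,0,0); print(g.round(4)); np.save("g3raw.npy",g)
E
```

```text
clock: 22.28
tool_pos: [0.5005, -0.0029, 0.0078]
ee_rot: [0.546, -0.447, 0.547, -0.45]
wrist_force: [-0.3, -1.6, 5.2]
gripper_width: 0.647
[-0.27728523 -1.60487148  5.16397932] [ 0.77  0.61 -0.9   2.06  0.41  0.71 -0.35]
[[-0.0031 -0.981  -0.194   0.0034]
 [ 0.0029  0.194  -0.981   0.0073]
 [ 1.     -0.0036  0.0022 -0.0012]
 [ 0.      0.      0.      1.    ]]
```

```bash
python3 -m jog '[{"dp":[-0.06,-0.3,0],"rotation":[0,0,0],"gripper":1},{"dp":[-0.14,-0.7,0],"rotation":[0,0,0],"gripper":1},{"dp":[-0.16,-0.8,0],"rotation":[0,0,0],"gripper":1},{"dp":[-0.16,-0.8,0],"rotation":[0,0,0],"gripper":1},{"dp":[-0.16,-0.8,0],"rotation":[0,0,0],"gripper":1},{"dp":[-0.16,-0.8,0],"rotation":[0,0,0],"gripper":1},{"dp":[0,0,0],"rotation":[0,0,0],"gripper":1}]'
cat > pl3.py <<'E'
from pl2 import *
import pl2
t=.195
G3=np.eye(4);G3[:3,:3]=np.c_[[0,0,1],[-np.cos(t),np.sin(t),0],[-np.sin(t),-np.cos(t),0]];G3[:3,3]=[.0034,.0073,0]
pl2.G2=G3
q7=pickle.load(open("fit7.pkl","rb"));S7=pose(*q7[:2],0,q7[2])@Tdeck
def onst(s,y,n,dyaw=.0016): return S7@pose(s,y,n,dyaw)@np.linalg.inv(G3)
E
python3 - <<'E'
from pl3 import *
T,s=cur();print(s["joints"].round(2))
G=onst(0,-.0028,.15);rows(T,G,14);path(T,G,14,.08)
E
```

```text
clock: 22.87
tool_pos: [0.5035, -0.0014, 0.1846]
ee_rot: [0.548, -0.446, 0.544, -0.453]
wrist_force: [2.1, 0.7, -1.4]
gripper_width: 0.643
[ 0.99  0.36 -1.13  1.92  0.15  1.03 -0.19]
N=14 dp=[0.515, -0.118, -0.098] rot=[0.375, 0.011, -0.023] | tot mm [287.0, -54.2, -71.2] deg [30.1, 0.9, -1.8]
0 [ 0.499 -0.023  0.185] minz 0.176
1 [ 0.495 -0.044  0.186] minz 0.175
2 [ 0.491 -0.065  0.186] minz 0.174
3 [ 0.486 -0.086  0.186] minz 0.174
4 [ 0.482 -0.107  0.187] minz 0.173
5 [ 0.477 -0.128  0.187] minz 0.172
6 [ 0.472 -0.148  0.187] minz 0.171
7 [ 0.466 -0.169  0.186] minz 0.17
8 [ 0.461 -0.19   0.186] minz 0.169
9 [ 0.455 -0.211  0.185] minz 0.167
10 [ 0.449 -0.231  0.185] minz 0.166
11 [ 0.444 -0.252  0.184] minz 0.164
12 [ 0.438 -0.273  0.183] minz 0.163
13 [ 0.431 -0.293  0.182] minz 0.161
```

```bash
python3 -m jog '[{"dp":[0.515,-0.12,-0.1],"rotation":[0.375,0.01,-0.02],"gripper":1},{"dp":[0.515,-0.12,-0.1],"rotation":[0.375,0.01,-0.02],"gripper":1},{"dp":[0.515,-0.12,-0.1],"rotation":[0.375,0.01,-0.02],"gripper":1},{"dp":[0.515,-0.12,-0.1],"rotation":[0.375,0.01,-0.02],"gripper":1},{"dp":[0.515,-0.12,-0.1],"rotation":[0.375,0.01,-0.02],"gripper":1},{"dp":[0.515,-0.12,-0.1],"rotation":[0.375,0.01,-0.02],"gripper":1},{"dp":[0.515,-0.12,-0.1],"rotation":[0.375,0.01,-0.02],"gripper":1}]'
python3 - <<'E'
from pl3 import *
T,s=cur();print(s["joints"].round(2));rows(T,onst(0,-.0028,.15),7)
E
```

```text
clock: 23.45
tool_pos: [0.4659, -0.15, 0.1804]
ee_rot: [0.595, -0.375, 0.482, -0.523]
wrist_force: [-0.3, -0.5, -2.6]
gripper_width: 0.646
[ 1.54  0.22 -1.25  2.09 -0.06  0.78  0.32]
N=7 dp=[0.505, -0.13, -0.072] rot=[0.389, 0.01, -0.026] | tot mm [141.0, -34.8, -24.6] deg [15.6, 0.4, -1.0]
```

```bash
python3 -m jog '[{"dp":[0.505,-0.13,-0.07],"rotation":[0.39,0.01,-0.025],"gripper":1},{"dp":[0.505,-0.13,-0.07],"rotation":[0.39,0.01,-0.025],"gripper":1},{"dp":[0.505,-0.13,-0.07],"rotation":[0.39,0.01,-0.025],"gripper":1},{"dp":[0.505,-0.13,-0.07],"rotation":[0.39,0.01,-0.025],"gripper":1}]'
python3 - <<'E'
from pl3 import *
from station import capture
T,s=cur();print(s["joints"].round(2));rows(T,onst(0,-.0028,.15),3)
c=capture("side");cv2.imwrite("pics/s17.png",c["frame"])
E
```

```text
clock: 23.78
tool_pos: [0.4476, -0.232, 0.182]
ee_rot: [0.619, -0.329, 0.439, -0.563]
wrist_force: [-0.1, 0.1, -2.5]
gripper_width: 0.65
[ 1.81  0.24 -1.29  2.13 -0.2   0.67  0.64]
N=3 dp=[0.506, -0.131, -0.074] rot=[0.387, 0.008, -0.027] | tot mm [60.6, -15.5, -9.6] deg [6.7, 0.1, -0.5]
```

View pics/s17.png

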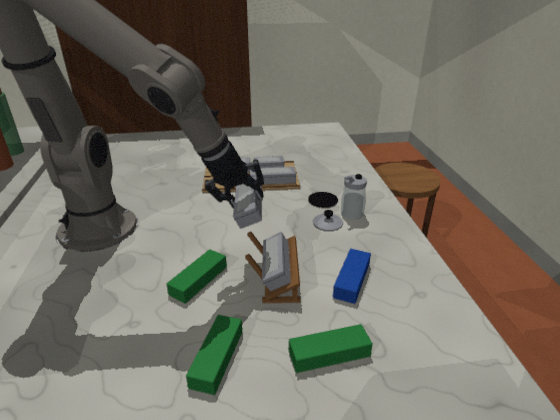

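Elbow is high and clear. Continue to the hover.

```bash
python3 -m jog '[{"dp":[0.505,-0.13,-0.07],"rotation":[0.39,0.01,-0.025],"gripper":1},{"dp":[0.505,-0.13,-0.07],"rotation":[0.39,0.01,-0.025],"gripper":1},{"dp":[0.505,-0.13,-0.07],"rotation":[0.39,0.01,-0.025],"gripper":1},{"dp":[0,0,0],"rotation":[0,0,0],"gripper":1},{"dp":[0,0,0],"rotation":[0,0,0],"gripper":1}]'
python3 - <<'E'
from pl3 import *
from station import capture
T,s=cur();print(s["joints"].round(2));rows(T,onst(0,-.0028,.15),1);rows(T,onst(0,-.0028,.06))
c=capture("wrist");c["T"]=T;pickle.dump(c,open("w17.pkl","wb"));cv2.imwrite("pics/w17.png",c["frame"])
c=capture("side");crop(c["frame"],200,165,340,325,3.6,"pics/s17a.png")
E
```

```text
clock: 24.25
tool_pos: [0.4317, -0.2933, 0.1814]
ee_rot: [0.633, -0.292, 0.407, -0.59]
wrist_force: [0.3, 1.3, -2.9]
gripper_width: 0.647
[ 1.96  0.32 -1.31  2.13 -0.25  0.61  0.83]
N=1 dp=[-0.001, -0.01, -0.003] rot=[0.0, -0.046, -0.017] | tot mm [-0.0, -0.4, -0.1] deg [0.0, -0.3, -0.1]
N=3 dp=[0.146, 0.732, -0.0] rot=[0.0, -0.015, -0.006] | tot mm [17.6, 87.9, -0.0] deg [0.0, -0.3, -0.1]
```

View pics/w17.png

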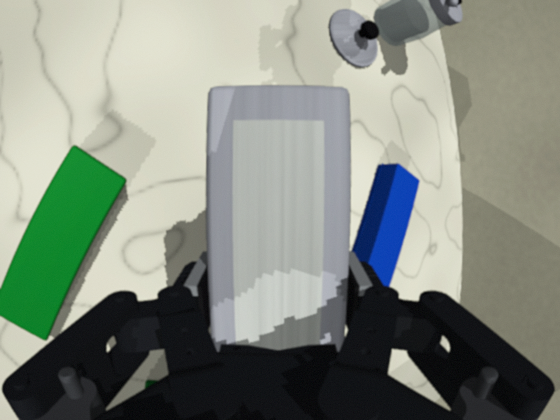

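View pics/s17a.png

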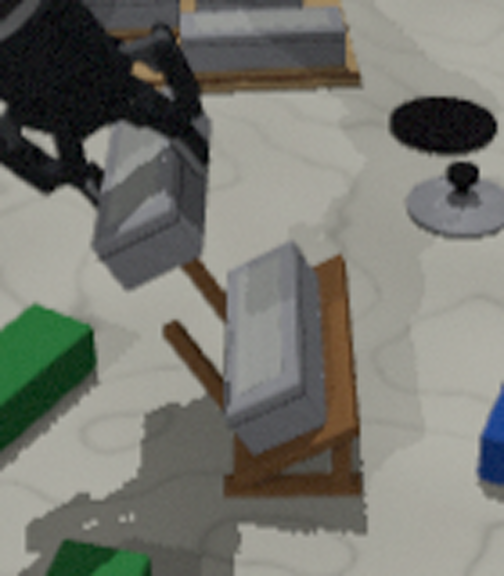

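```bash
python3 -m jog '[{"dp":[0.146,0.73,0.04],"rotation":[0,-0.02,-0.01],"gripper":1},{"dp":[0.146,0.73,0.04],"rotation":[0,-0.02,-0.01],"gripper":1},{"dp":[0.11,0.55,0],"rotation":[0,0,0],"gripper":1},{"dp":[0,0,0],"rotation":[0,0,0],"gripper":1},{"dp":[0,0,0],"rotation":[0,0,0],"gripper":1}]'
python3 - <<'E'
from pl3 import *
from station import capture
T,s=cur();print(s["joints"].round(2));rows(T,onst(.003,-.0028,.065),1);rows(T,onst(.002,-.0028,.045),1)
c=capture("side");crop(c["frame"],215,185,335,325,4,"pics/s18.png")
c=capture("wrist");cv2.imwrite("pics/w18.png",c["frame"])
E
```

```text
clock: 24.77
tool_pos: [0.4774, -0.2958, 0.1127]
ee_rot: [0.636, -0.295, 0.404, -0.588]
wrist_force: [-0.6, -0.6, -1.5]
gripper_width: 0.642
[ 1.64  0.46 -1.07  2.13 -0.1   0.44  0.71]
N=1 dp=[0.089, 0.041, -0.057] rot=[0.007, 0.056, -0.028] | tot mm [3.5, 1.6, -2.3] deg [0.0, 0.3, -0.2]
N=1 dp=[0.187, 0.531, -0.082] rot=[0.007, 0.056, -0.028] | tot mm [7.5, 21.2, -3.3] deg [0.0, 0.3, -0.2]
```

View pics/s18.png

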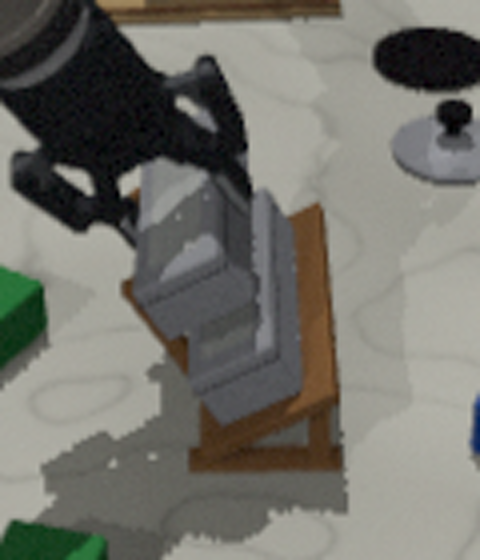

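View pics/w18.png

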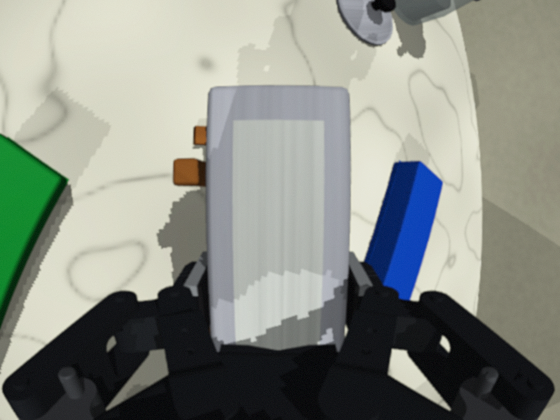

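```bash
python3 -m jog '[{"dp":[0.07,0.15,-0.05],"rotation":[0,0.05,-0.03],"gripper":1},{"dp":[0.05,0.15,0],"rotation":[0,0,0],"gripper":1},{"dp":[0.03,0.15,0],"rotation":[0,0,0],"gripper":1},{"dp":[0,0,0],"rotation":[0,0,0],"gripper":1},{"dp":[0,0,0],"rotation":[0,0,0],"gripper":1}]'
python3 - <<'E'
from pl3 import *
T,s=cur();print(s["joints"].round(2));rows(T,onst(.001,-.0028,.045),1);rows(T,onst(.001,-.0028,.041),1)
E
```

```text
clock: 25.28
tool_pos: [0.484, -0.3018, 0.0955]
ee_rot: [0.632, -0.293, 0.405, -0.592]
wrist_force: [-1.1, -0.3, -2.3]
gripper_width: 0.645
[ 1.59  0.49 -1.02  2.12 -0.07  0.4   0.69]
N=1 dp=[-0.03, 0.101, -0.05] rot=[-0.008, -0.024, 0.036] | tot mm [-1.2, 4.1, -2.0] deg [-0.0, -0.1, 0.2]
N=1 dp=[-0.011, 0.2, -0.05] rot=[-0.008, -0.024, 0.036] | tot mm [-0.4, 8.0, -2.0] deg [-0.0, -0.1, 0.2]
```

```bash
python3 -m jog '[{"dp":[-0.02,0.05,-0.04],"rotation":[0,-0.02,0.03],"gripper":1},{"dp":[0,0.06,0],"rotation":[0,0,0],"gripper":1},{"dp":[0,0,0],"rotation":[0,0,0],"gripper":1},{"dp":[0,0,0],"rotation":[0,0,0],"gripper":1}]'
python3 - <<'E'
from pl3 import *
T,s=cur();rows(T,onst(.000,-.0028,.040),1)
E
```

```text
clock: 25.62
tool_pos: [0.4849, -0.3003, 0.0912]
ee_rot: [0.634, -0.293, 0.405, -0.591]
wrist_force: [-0.0, -0.8, -2.3]
gripper_width: 0.645
N=1 dp=[0.016, 0.117, -0.037] rot=[-0.01, -0.001, 0.008] | tot mm [0.6, 4.7, -1.5] deg [-0.1, -0.0, 0.0]
```

```bash
python3 -m jog '[{"dp":[0.01,0.05,-0.02],"rotation":[0,0,0],"gripper":1},{"dp":[0,0,0],"rotation":[0,0,0],"gripper":1},{"dp":[0,0,0],"rotation":[0,0,0],"gripper":1}]'
python3 -m jog '[{"dp":[0.005,0.03,0],"rotation":[0,0,0],"gripper":1},{"dp":[0,0,0],"rotation":[0,0,0],"gripper":1},{"dp":[0,0,0],"rotation":[0,0,0],"gripper":1}]'
python3 - <<'E'
from pl3 import *
T,s=cur();rows(T,onst(.000,-.0028,.040),1)
E
```

```text
clock: 25.87
tool_pos: [0.4852, -0.3004, 0.0891]
ee_rot: [0.634, -0.293, 0.405, -0.591]
wrist_force: [-0.7, -0.4, -1.4]
gripper_width: 0.642
clock: 26.12
tool_pos: [0.4859, -0.3005, 0.0881]
ee_rot: [0.634, -0.293, 0.404, -0.591]
wrist_force: [0.2, 0.1, -2.3]
gripper_width: 0.646
N=1 dp=[-0.003, 0.039, -0.02] rot=[-0.011, -0.0, 0.01] | tot mm [-0.1, 1.5, -0.8] deg [-0.1, -0.0, 0.1]
```

```bash
python3 -m jog '[{"dp":[0,0.025,-0.01],"rotation":[0,0,0],"gripper":1},{"dp":[0,0,0],"rotation":[0,0,0],"gripper":1},{"dp":[0,0,0],"rotation":[0,0,0],"gripper":1}]'
python3 -m jog '[{"dp":[0,0.02,0],"rotation":[0,0,0],"gripper":1},{"dp":[0,0,0],"rotation":[0,0,0],"gripper":1},{"dp":[0,0,0],"rotation":[0,0,0],"gripper":1}]'
python3 - <<'E'
from pl3 import *
from station import capture
T,s=cur();rows(T,onst(.000,-.0028,.040),1)
c=capture("side");crop(c["frame"],235,205,315,305,6,"pics/s19.png")
E
```

```text
clock: 26.37
tool_pos: [0.486, -0.3003, 0.087]
ee_rot: [0.634, -0.293, 0.405, -0.591]
wrist_force: [0.5, 0.2, -1.4]
gripper_width: 0.643
clock: 26.62
tool_pos: [0.4865, -0.3002, 0.0864]
ee_rot: [0.634, -0.293, 0.404, -0.591]
wrist_force: [0.7, 0.1, -1.2]
gripper_width: 0.643
N=1 dp=[-0.002, -0.007, -0.01] rot=[-0.011, -0.0, 0.01] | tot mm [-0.1, -0.3, -0.4] deg [-0.1, -0.0, 0.1]
```

View pics/s19.png

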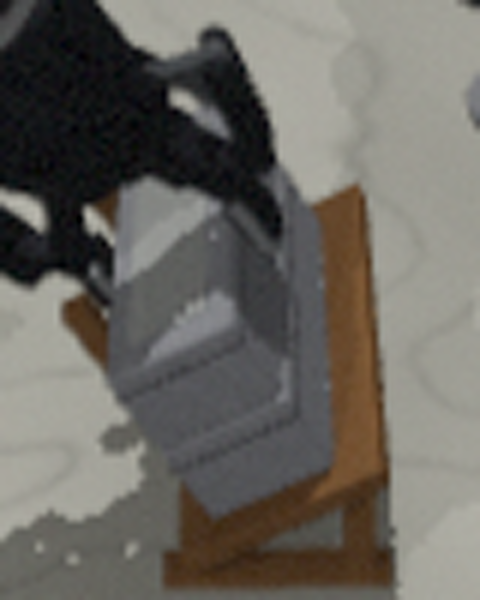

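```bash
cat > ovs.py <<'E'
from pl3 import *
from station import capture
import sys
T,s=cur();c=capture("side")
ox,oy,f=235,205,6
im=cv2.resize(c["frame"][oy:305,ox:315],None,fx=f,fy=f,interpolation=cv2.INTER_CUBIC)
def dr(Tm,b_,col):
    P=(proj(c,ap(Tm,b_))-[ox,oy]+.5)*f-.5
    for a,e in[(1,3),(5,7),(4,5),(6,7),(1,5),(3,7)]:
        cv2.line(im,tuple(P[a].round().astype(int).tolist()),tuple(P[e].round().astype(int).tolist()),col,1)
long=box(.028,.08,.04)
dr(S7@pose(q7[3],q7[4],0,q7[5]),long,(0,255,255)); dr(T@G3,long,(0,0,255))
cv2.imwrite(sys.argv[1],im)
E
python3 ovs.py pics/ov19.png
```

```text
(no output)
```

View pics/ov19.png

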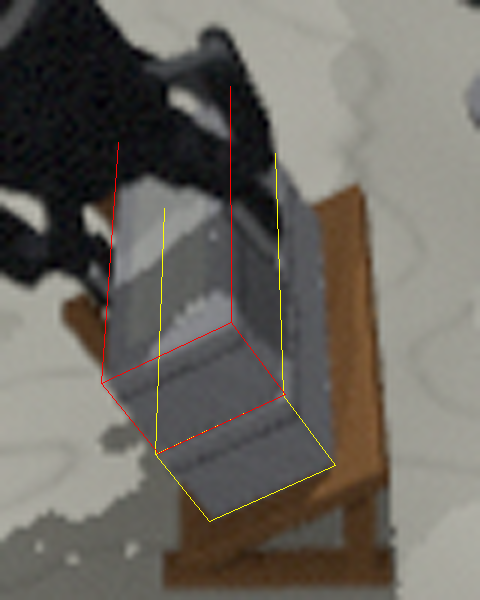

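```bash
python3 -m jog '[{"dp":[0.005,0.025,-0.01],"rotation":[0,0,0],"gripper":1},{"dp":[0,0,0],"rotation":[0,0,0],"gripper":1},{"dp":[0,0,0],"rotation":[0,0,0],"gripper":1}]'
python3 -m jog '[{"dp":[0.005,0.025,0],"rotation":[0,0,0],"gripper":1},{"dp":[0,0,0],"rotation":[0,0,0],"gripper":1},{"dp":[0,0,0],"rotation":[0,0,0],"gripper":1}]'
python3 - <<'E'
from pl3 import *
T,s=cur();rows(T,onst(.000,-.0028,.040),1)
E
```

```text
clock: 26.97
tool_pos: [0.4866, -0.3003, 0.0861]
ee_rot: [0.634, -0.293, 0.405, -0.591]
wrist_force: [-9.1, 0.8, 13.0]
gripper_width: 0.645
clock: 27.22
tool_pos: [0.4866, -0.3003, 0.086]
ee_rot: [0.633, -0.294, 0.405, -0.59]
wrist_force: [-22.4, 3.5, 30.0]
gripper_width: 0.648
N=1 dp=[-0.007, -0.015, -0.009] rot=[0.008, -0.001, 0.009] | tot mm [-0.3, -0.6, -0.4] deg [0.0, -0.0, 0.1]
```

```bash
python3 -m jog '[{"dp":[-0.005,-0.025,0],"rotation":[0,0,0],"gripper":1},{"dp":[0,0,0],"rotation":[0,0,0],"gripper":1},{"dp":[0,0,0],"rotation":[0,0,0],"gripper":1}]'
python3 - <<'E'
from pl3 import *
from station import capture
c=capture("wrist");cv2.imwrite("pics/w20.png",c["frame"])
c=capture("side");crop(c["frame"],235,205,315,305,6,"pics/s20.png")
E
```

```text
clock: 27.47
tool_pos: [0.4866, -0.3003, 0.0861]
ee_rot: [0.634, -0.293, 0.404, -0.591]
wrist_force: [-10.7, 1.9, 13.8]
gripper_width: 0.643
```

View pics/s20.png

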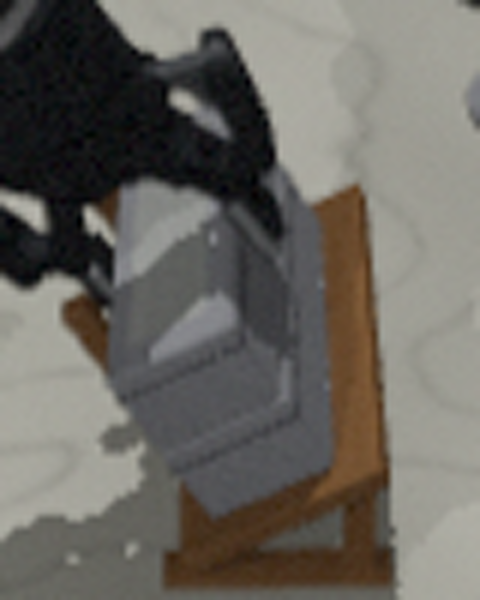

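View pics/w20.png

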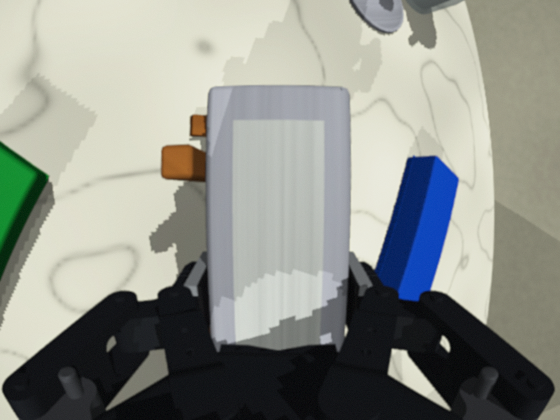

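```bash
python3 -m jog '[{"dp":[0,-0.015,0],"rotation":[0,0,0],"gripper":0.2},{"dp":[0,0,0],"rotation":[0,0,0],"gripper":0},{"dp":[0,0,0],"rotation":[0,0,0],"gripper":0},{"dp":[0,0,0],"rotation":[0,0,0],"gripper":0},{"dp":[0,0,0],"rotation":[0,0,0],"gripper":0}]'
python3 -m jog '[{"dp":[-0.06,-0.3,0],"rotation":[0,0,0],"gripper":0},{"dp":[-0.12,-0.6,0],"rotation":[0,0,0],"gripper":0},{"dp":[-0.14,-0.7,0],"rotation":[0,0,0],"gripper":0},{"dp":[-0.14,-0.7,0],"rotation":[0,0,0],"gripper":0},{"dp":[-0.14,-0.7,0],"rotation":[0,0,0],"gripper":0},{"dp":[0,0,0],"rotation":[0,0,0],"gripper":0},{"dp":[0,0,0],"rotation":[0,0,0],"gripper":0}]'
python3 - <<'E'
from pl3 import *
from station import capture
T,s=cur();print(s["joints"].round(2))
c=capture("wrist");c["T"]=T;pickle.dump(c,open("w21.pkl","wb"));crop(c["frame"],180,75,380,325,3,"pics/w21.png")
c=capture("side");crop(c["frame"],235,205,315,305,6,"pics/s21.png");pickle.dump(c,open("s21.pkl","wb"))
E
```

```text
clock: 27.98
tool_pos: [0.4864, -0.3003, 0.0857]
ee_rot: [0.634, -0.293, 0.404, -0.591]
wrist_force: [-0.6, 0.6, 0.6]
gripper_width: 0.996
clock: 28.57
tool_pos: [0.4248, -0.2943, 0.1922]
ee_rot: [0.632, -0.293, 0.404, -0.593]
wrist_force: [0.5, 0.3, 0.2]
gripper_width: 1.003
[ 2.02  0.28 -1.34  2.13 -0.3   0.64  0.88]
```

View pics/s21.png

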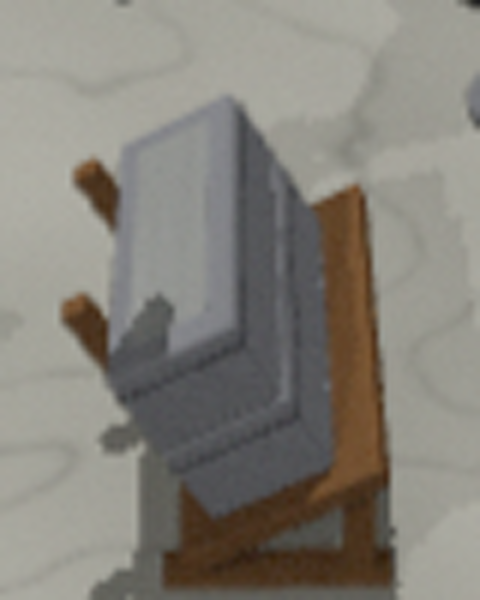

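View pics/w21.png

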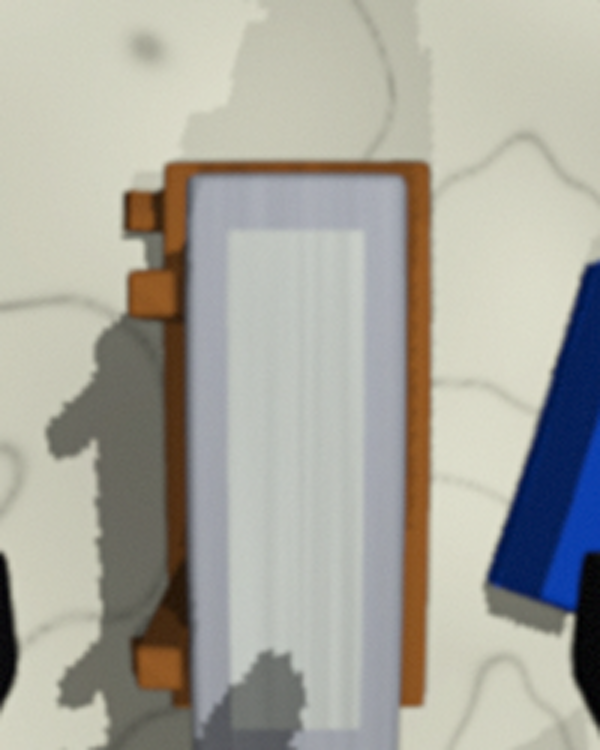

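```bash
python3 - <<'E'
from h import *
c=pickle.load(open("w21.pkl","rb"));crop(c["frame"],200,120,360,230,5,"pics/w21a.png");crop(c["frame"],200,250,360,360,5,"pics/w21b.png")
E
```

```text
(no output)
```

View pics/w21a.png

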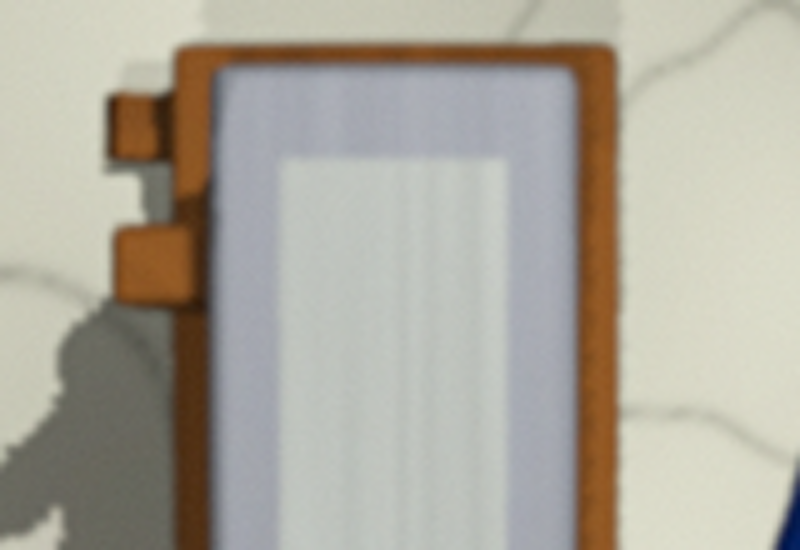

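View pics/w21b.png

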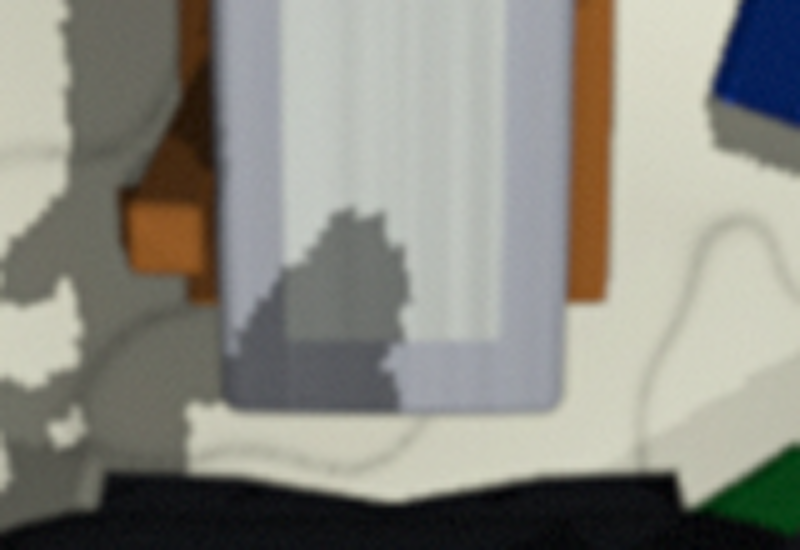

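```bash
python3 - <<'E'
from pl3 import *
c=pickle.load(open("w21.pkl","rb"))
a=lambda P:uncrop(P,5,200,120);bb=lambda P:uncrop(P,5,200,250)
ob=np.vstack([a([(212,65),(579,65)]),bb([(226,411),(564,411)]),a([(176,45),(616,46)]),bb([(606,301)]),a([(113,227),(115,304)]),bb([(126,272)])])
L=np.array([[-.028,.08,.04],[.028,.08,.04],[-.028,-.08,.04],[.028,-.08,.04]])
d=np.array([[-.045,.095,0],[.045,.095,0],[.045,-.095,0]]);po=np.array([[-.041,.052,.095],[-.041,.04,.095],[-.041,-.052,.095]])
def f(q):
    S=pose(q[0],q[1],0,q[2])@Tdeck@pose(0,0,q[6],0)
    return np.vstack([wproj(c,ap(S@pose(q[3],q[4],.04,q[5]),L)),wproj(c,ap(S,d)),wproj(c,ap(S,po))]).ravel()-ob.ravel()
s=least_squares(f,[.51,-.302,-.124,0,0,0,0],loss='soft_l1');q=s.x;print(q.round(4),f(q).round(1).tolist())
S8=pose(*q[:2],0,q[2])@Tdeck
print("top in S7 coords",(np.linalg.inv(S7)@S8@[q[3],q[4],.04,1])[:3].round(4),"yaw",(q[2]+q[5]-q7[2]).round(4),"bottom was",q7[3:6].round(4))
T,_=cur(); G=T.copy(); D=np.eye(4); 
E
```

```text
[ 5.096e-01 -3.019e-01 -1.239e-01 -4.000e-04 -2.600e-03 -6.000e-04
 -4.800e-03] [0.1, -0.0, -0.1, 0.0, -0.2, 0.0, 0.2, -0.0, -0.3, 0.3, 0.2, 0.1, 0.0, 0.2, 0.1, -0.7, -0.3, 0.5, 0.4, -0.3]
top in S7 coords [-0.0006 -0.0024  0.0401] yaw 0.0002 bottom was [-0.0007 -0.0027  0.0016]
```

```bash
python3 -m jog '[{"dp":[-0.5,-0.2,0],"rotation":[0,0,0.2],"gripper":0},{"dp":[-0.6,-0.1,0],"rotation":[0,0,-0.8],"gripper":0},{"dp":[-0.6,0,0],"rotation":[0,0,-0.8],"gripper":0},{"dp":[-0.6,0,0],"rotation":[0,0,-0.8],"gripper":0},{"dp":[-0.6,0,0],"rotation":[0,0,-0.8],"gripper":0},{"dp":[-0.4,0,0],"rotation":[0,0,0],"gripper":0},{"dp":[0,0,0],"rotation":[0,0,0],"gripper":0},{"dp":[0,0,0],"rotation":[0,0,0],"gripper":0}]'
python3 - <<'E'
from pl3 import *
from station import capture
T,s=cur();print(s["joints"].round(2))
for n in("wrist","side","top"):
    c=capture(n);c["T"]=T;pickle.dump(c,open(f"{n}22.pkl","wb"));cv2.imwrite(f"pics/{n}22.png",c["frame"])
E
```

```text
clock: 29.33
tool_pos: [0.4231, -0.1868, 0.2117]
ee_rot: [-0.572, 0.336, -0.379, 0.645]
wrist_force: [0.9, -0.6, -0.0]
gripper_width: 0.999
[ 1.92 -0.42 -1.18  2.31 -1.01  0.79  1.24]
```

View pics/wrist22.png

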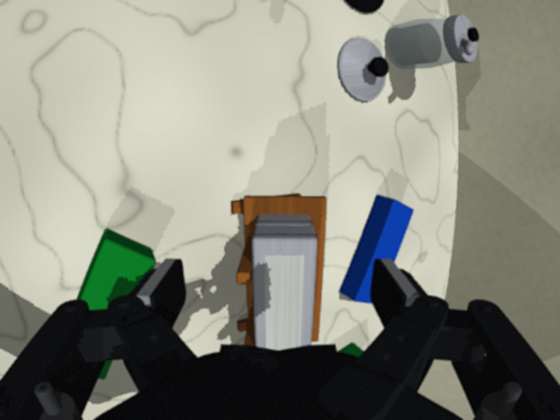

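View pics/side22.png

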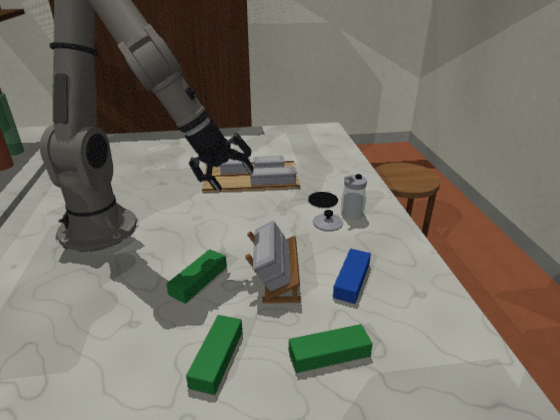

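View pics/top22.png

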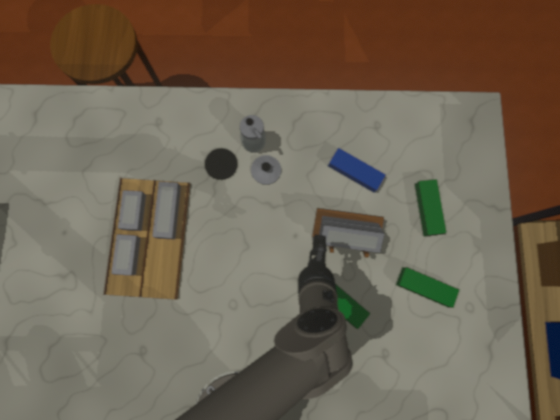

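```bash
python3 - <<'E'
from h import *
c=pickle.load(open("wrist22.pkl","rb"));crop(c["frame"],220,180,350,280,6,"pics/w22a.png")
c=pickle.load(open("top22.pkl","rb"));crop(c["frame"],95,165,205,305,4.2,"pics/t22a.png")
E
```

```text
(no output)
```

View pics/w22a.png

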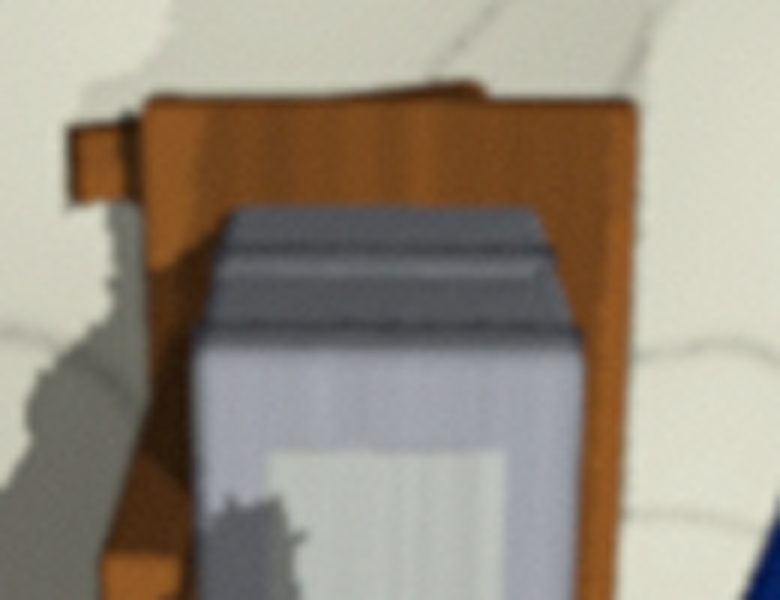

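View pics/t22a.png

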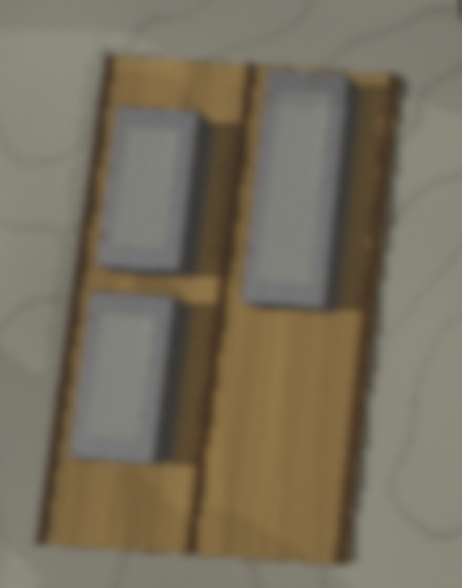

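Both long tins' ends are flush at (220–545, 205–340) in the wrist crop. In the top crop the two short tins line up in the left row at (150,190) and (125,375). The gripper is clear, so I'm handing in.

```bash
python3 - <<'E'
from station import order
print(order.finish_job())
E
```

```text
the job is handed in; nothing more can be done
None
```

I did the job in the order asked and handed it in at about 29.5 s. I set the top long tin flat on the counter strip, laid the short tin on the board, then put the long tin back on the bottom one.

**Last checks**
- **Stack:** the wrist-camera fit puts the upper long tin within about 0.3 mm of the bottom tin and about 0.1° in yaw. This compares with where the bottom tin was measured before the replacement. Wrist and side views show the ends flush at both ends.
- **Board:** the short tin lies flat in the short-tin row, in line with the tin already there, about 16 mm in front of it. The two tins already on the board look unmoved.
- **Other things:** the coaster, lid, dispenser and the blue and green tins look unmoved. The gripper was open and clear of everything.
- **Forces:** the largest wrist force I read was about 38 N, pressing the held tin onto the bottom tin. I backed off before letting go.

**What disagreed or went wrong**
- **Camera depth:** the wrist camera's depth read about 5 mm too far. I used the contact heights and the side positions instead, and these agreed to about 1 mm.
- **Wrist limit:** my first approach to the board was running out of wrist range. I turned the held tin half round in the air and came in the other way.

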